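# Weigh the castings, log each one and feed them to the flow lane

## Task

Weigh the castings standing on the bench one at a time, largest first: hang each by its eye on the spring scale's hook, let go, and once it has hung still for two seconds press the light key if the pointer stands above the mark or the heavy key if it stands below, then take it off and set it upright in the open upper part of the flow lane so that it slides down to the stop or the casting ahead. When all are in the lane, press the large key to close the batch; press one key at a time and leave the screwdriver, glue and tape measure where they are.

Things in the scene. Friction and masses are not known exactly. Their poses are not given: they have to be found in the camera images.
- scale_arm (a joint): travel of the bench spring scale's hook arm, m, 0 unloaded, growing as the load pulls it down; a 120 N/m spring, no friction, light damping (bobs for about 2 s), stop at 0.078. The castings weigh about 0.2 to 0.6 kg (hidden, unrelated to size). Readings over 0.033 (below the mark) are heavy, under it light
- scale: the spring scale: an aluminium column 250 mm tall (36 x 50 mm) on a grey foot plate 170 x 130 x 14 mm; fixed. Origin under the column's axis, z up. A steel arm (8 mm round bar) sticks out of the column to the scale's -x at about 213 mm height, dips to a saddle and ends in a low upturned tip. On the column's +x face a white plate carries ticks every 10 mm and one long thick line, the mark
- hook_saddle (a point): bar centre at the low point of the hook, 155 mm out from the column axis to the scale's -x, 205 mm high unloaded; moves down with the arm. The upturned tip ends 19 mm farther out, its top 19 mm above this point; the arm on the column side lies 8 mm higher than this point. A hung eye's bar centre rests 10 mm above it
- scale_pointer (a point): tip of the black pointer on the arm, in front of the white plate
- scale_mark (a point): the long thick mark on the white plate; level with the pointer at a reading of 0.033 m
- lane: fixed flow lane 320 mm long, 84 wide (72 inside, walls 30 mm over the floor); the floor of free white rollers falls 9 degrees towards +x. Origin on the bench under its middle, x downhill. Castings set on it run down by themselves at 0.1 to 0.2 m/s. Its lower part is under wire hoops 148 mm over the floor (the first 20 mm uphill of the middle); the upper part is open
- lane_load (a point): on the lane floor (roller tops), mid-width, 55 mm from the upper end: a good place to set castings down
- lane_stop (a point): on the lane floor (roller tops), mid-width, at the inner face of the stop plate at the lower end
- panel: grey key panel 130 x 120 x 22 mm; fixed. Origin under its centre, z up. Two hinged paddle keys on its left (+y) half, 68 mm apart, one behind the other, and a large round key on its right half
- casting_large_centre (a point): large casting (may be absent): bare aluminium, 129 mm tall: a round body 62 mm across and 36 mm tall with a dark band, over it an arched eye of 7 mm bar (window 27 mm wide, about 52 mm high) and on the arch a flat boss to grip, 26 mm (x) by 16 mm (y) by 34 mm tall. This point is on its axis half-way up, 64.5 mm over its foot; z up, x straight through the eye window, y across it; same either way round
- casting_large_eye (a point): top of the large casting's eye: centre of the bar at the apex of the arch, 92 mm over its foot; the boss stands from 3 to 37 mm above this point
- casting_medium_centre (a point): medium casting (may be absent): bare aluminium, 125 mm tall: a round body 52 mm across and 32 mm tall with a dark band, over it an arched eye of 7 mm bar (window 27 mm wide, about 52 mm high) and on the arch a flat boss to grip, 26 mm (x) by 16 mm (y) by 34 mm tall. This point is on its axis half-way up, 62.5 mm over its foot; z up, x straight through the eye window, y across it; same either way round
- casting_medium_eye (a point): top of the medium casting's eye: centre of the bar at the apex of the arch, 88 mm over its foot; the boss stands from 3 to 37 mm above this point
- casting_small_centre (a point): small casting (may be absent): bare aluminium, 121 mm tall: a round body 42 mm across and 28 mm tall with a dark band, over it an arched eye of 7 mm bar (window 27 mm wide, about 52 mm high) and on the arch a flat boss to grip, 26 mm (x) by 16 mm (y) by 34 mm tall. This point is on its axis half-way up, 60.5 mm over its foot; z up, x straight through the eye window, y across it; same either way round
- casting_small_eye (a point): top of the small casting's eye: centre of the bar at the apex of the arch, 84 mm over its foot; the boss stands from 3 to 37 mm above this point
- key_light (a joint): tilt of the far left key (light), with one steel pip beside it, rad: 0 up, 0.26 fully down; it counts as pressed beyond 0.15; springs back. A grey plastic paddle 46 x 30 x 6 mm, hinged at its end next to the panel's middle line; its free end points to the panel's +y (left) and is pushed down with up to 5 N, sinking about 9 mm
- key_light_top (a point): where to push the far left key (light), with one steel pip beside it: on the paddle's top face, 12 mm from its free end, 41 mm over the bench
- key_heavy (a joint): tilt of the near left key (heavy), with two steel pips beside it, rad: 0 up, 0.26 fully down; it counts as pressed beyond 0.15; springs back. A grey plastic paddle 46 x 30 x 6 mm, hinged at its end next to the panel's middle line; its free end points to the panel's +y (left) and is pushed down with up to 5 N, sinking about 9 mm
- key_heavy_top (a point): where to push the near left key (heavy), with two steel pips beside it: on the paddle's top face, 12 mm from its free end, 41 mm over the bench
- key_close (a joint): how far the large round key is pressed, m: 0 up, 0.006 fully down at 5 N; counts beyond 0.004; springs back
- key_close_top (a point): middle of the top face of the large round key (36 mm), on the panel's right: it closes the batch
- screwdriver_mid (a point): middle of a loose screwdriver lying on the bench, a bystander
- glue_mid (a point): middle of a glue bottle 52 mm across, 140 mm tall, a bystander
- tape_mid (a point): middle of a black tape measure 70 x 36 x 65 mm, a bystander
Mind the look-alikes: they are no part of the job. What is shaped like the panel but pink is not meant.

How it is judged:
On the way, in this order (a step that is already met when the one before it is completed fails the run):
1. the large casting (if present) hangs from the hook by its eye, let go and still (distance between casting_large_eye and hook_saddle below 0.016 m and height (world z) of casting_large_eye below 0.201 m and contact force between casting_large and the fingers below 0.1 N and linear speed of casting_large below 0.02 m/s), for 1.5 s.
2. while the large casting hangs settled, the key for its reading is pressed alone: light above the mark, heavy below it (either within 2.5 mm) (all of step 1 and (((angle between the z axis of casting_large_centre and the z axis of key_light_top, either way round above 0.15 rad and angle between the z axis of casting_large_centre and the z axis of key_heavy_top, either way round below 0.1 rad) and height (world z) of casting_large_eye above 0.1797 m) or ((angle between the z axis of casting_large_centre and the z axis of key_heavy_top, either way round above 0.15 rad and angle between the z axis of casting_large_centre and the z axis of key_light_top, either way round below 0.1 rad) and height (world z) of casting_large_eye below 0.1847 m))), for 0.05 s.
3. the medium casting (if present) hangs from the hook by its eye, let go and still (distance between casting_medium_eye and hook_saddle below 0.016 m and height (world z) of casting_medium_eye below 0.201 m and contact force between casting_medium and the fingers below 0.1 N and linear speed of casting_medium below 0.02 m/s), for 1.5 s.
4. while the medium casting hangs settled, the key for its reading is pressed alone: light above the mark, heavy below it (either within 2.5 mm) (all of step 3 and (((angle between the z axis of casting_medium_centre and the z axis of key_light_top, either way round above 0.15 rad and angle between the z axis of casting_medium_centre and the z axis of key_heavy_top, either way round below 0.1 rad) and height (world z) of casting_medium_eye above 0.1797 m) or ((angle between the z axis of casting_medium_centre and the z axis of key_heavy_top, either way round above 0.15 rad and angle between the z axis of casting_medium_centre and the z axis of key_light_top, either way round below 0.1 rad) and height (world z) of casting_medium_eye below 0.1847 m))), for 0.05 s.
5. the small casting (if present) hangs from the hook by its eye, let go and still (distance between casting_small_eye and hook_saddle below 0.016 m and height (world z) of casting_small_eye below 0.201 m and contact force between casting_small and the fingers below 0.1 N and linear speed of casting_small below 0.02 m/s), for 1.5 s.
6. while the small casting hangs settled, the key for its reading is pressed alone: light above the mark, heavy below it (either within 2.5 mm) (all of step 5 and (((angle between the z axis of casting_small_centre and the z axis of key_light_top, either way round above 0.15 rad and angle between the z axis of casting_small_centre and the z axis of key_heavy_top, either way round below 0.1 rad) and height (world z) of casting_small_eye above 0.1797 m) or ((angle between the z axis of casting_small_centre and the z axis of key_heavy_top, either way round above 0.15 rad and angle between the z axis of casting_small_centre and the z axis of key_light_top, either way round below 0.1 rad) and height (world z) of casting_small_eye below 0.1847 m))), for 0.05 s.
7. with every casting home in the lane, the large key is pressed ((x of casting_large_centre in the frame of lane above 0.123576 m or horizontal distance between casting_large_centre and casting_medium_centre below 0.065 m or horizontal distance between casting_large_centre and casting_small_centre below 0.06 m) and x of casting_large_centre in the frame of lane between -0.017896 and 0.162104 m and y of casting_large_centre in the frame of lane between -0.03 and 0.03 m and angle between each of casting_large_centre, casting_medium_centre, casting_small_centre's own z axis and vertical below 0.4 rad and linear speed of each of casting_large, casting_medium, casting_small below 0.02 m/s and (x of casting_medium_centre in the frame of lane above 0.128201 m or horizontal distance between casting_medium_centre and casting_large_centre below 0.065 m or horizontal distance between casting_medium_centre and casting_small_centre below 0.055 m) and x of casting_medium_centre in the frame of lane between -0.017896 and 0.162104 m and y of casting_medium_centre in the frame of lane between -0.03 and 0.03 m and (x of casting_small_centre in the frame of lane above 0.132827 m or horizontal distance between casting_small_centre and casting_large_centre below 0.06 m or horizontal distance between casting_small_centre and casting_medium_centre below 0.055 m) and x of casting_small_centre in the frame of lane between -0.017896 and 0.162104 m and y of casting_small_centre in the frame of lane between -0.03 and 0.03 m and value of joint key_close above 0.004 m), for 0.05 s.
At the end, for the whole second after the job is handed in: Every casting present stands upright in the lane at rest, within 8 mm of the stop or of touching another casting there (all within 170 mm of the stop) ((x of casting_large_centre in the frame of lane above 0.123576 m or horizontal distance between casting_large_centre and casting_medium_centre below 0.065 m or horizontal distance between casting_large_centre and casting_small_centre below 0.06 m) and x of casting_large_centre in the frame of lane between -0.017896 and 0.162104 m and y of casting_large_centre in the frame of lane between -0.03 and 0.03 m and angle between each of casting_large_centre, casting_medium_centre, casting_small_centre's own z axis and vertical below 0.4 rad and linear speed of each of casting_large, casting_medium, casting_small below 0.02 m/s and (x of casting_medium_centre in the frame of lane above 0.128201 m or horizontal distance between casting_medium_centre and casting_large_centre below 0.065 m or horizontal distance between casting_medium_centre and casting_small_centre below 0.055 m) and x of casting_medium_centre in the frame of lane between -0.017896 and 0.162104 m and y of casting_medium_centre in the frame of lane between -0.03 and 0.03 m and (x of casting_small_centre in the frame of lane above 0.132827 m or horizontal distance between casting_small_centre and casting_large_centre below 0.06 m or horizontal distance between casting_small_centre and casting_medium_centre below 0.055 m) and x of casting_small_centre in the frame of lane between -0.017896 and 0.162104 m and y of casting_small_centre in the frame of lane between -0.03 and 0.03 m).
It fails at once if the screwdriver, glue or tape measure was moved more than 3 cm (distance of any of screwdriver_mid, glue_mid, tape_mid from where it was at the start of the episode above 0.03 m).
It fails at once if heavy key pressed for a light casting hanging settled (more than 2.5 mm off the mark) ((distance between casting_large_eye and hook_saddle below 0.016 m and height (world z) of casting_large_eye below 0.201 m and contact force between casting_large and the fingers below 0.1 N and linear speed of casting_large below 0.02 m/s and (angle between the z axis of casting_large_centre and the z axis of key_heavy_top, either way round above 0.15 rad and angle between the z axis of casting_large_centre and the z axis of key_light_top, either way round below 0.1 rad) and not (height (world z) of casting_large_eye below 0.1847 m)) or (distance between casting_medium_eye and hook_saddle below 0.016 m and height (world z) of casting_medium_eye below 0.201 m and contact force between casting_medium and the fingers below 0.1 N and linear speed of casting_medium below 0.02 m/s and (angle between the z axis of casting_medium_centre and the z axis of key_heavy_top, either way round above 0.15 rad and angle between the z axis of casting_medium_centre and the z axis of key_light_top, either way round below 0.1 rad) and not (height (world z) of casting_medium_eye below 0.1847 m)) or (distance between casting_small_eye and hook_saddle below 0.016 m and height (world z) of casting_small_eye below 0.201 m and contact force between casting_small and the fingers below 0.1 N and linear speed of casting_small below 0.02 m/s and (angle between the z axis of casting_small_centre and the z axis of key_heavy_top, either way round above 0.15 rad and angle between the z axis of casting_small_centre and the z axis of key_light_top, either way round below 0.1 rad) and not (height (world z) of casting_small_eye below 0.1847 m))).
It fails at once if light key pressed for a heavy casting hanging settled (more than 2.5 mm off the mark) ((distance between casting_large_eye and hook_saddle below 0.016 m and height (world z) of casting_large_eye below 0.201 m and contact force between casting_large and the fingers below 0.1 N and linear speed of casting_large below 0.02 m/s and (angle between the z axis of casting_large_centre and the z axis of key_light_top, either way round above 0.15 rad and angle between the z axis of casting_large_centre and the z axis of key_heavy_top, either way round below 0.1 rad) and not (height (world z) of casting_large_eye above 0.1797 m)) or (distance between casting_medium_eye and hook_saddle below 0.016 m and height (world z) of casting_medium_eye below 0.201 m and contact force between casting_medium and the fingers below 0.1 N and linear speed of casting_medium below 0.02 m/s and (angle between the z axis of casting_medium_centre and the z axis of key_light_top, either way round above 0.15 rad and angle between the z axis of casting_medium_centre and the z axis of key_heavy_top, either way round below 0.1 rad) and not (height (world z) of casting_medium_eye above 0.1797 m)) or (distance between casting_small_eye and hook_saddle below 0.016 m and height (world z) of casting_small_eye below 0.201 m and contact force between casting_small and the fingers below 0.1 N and linear speed of casting_small below 0.02 m/s and (angle between the z axis of casting_small_centre and the z axis of key_light_top, either way round above 0.15 rad and angle between the z axis of casting_small_centre and the z axis of key_heavy_top, either way round below 0.1 rad) and not (height (world z) of casting_small_eye above 0.1797 m))).
It fails at once if two keys down at once (value of joint each of key_light, key_heavy above 0.15 rad or (value of joint key_light above 0.15 rad and value of joint key_close above 0.004 m) or (value of joint key_heavy above 0.15 rad and value of joint key_close above 0.004 m)).
Of casting_large, casting_medium, casting_small only 2 to 3 are there at a start; the rules pass over those that are not, and their reading is None.
At some moment in a run one of casting_large, casting_medium, casting_small may be knocked a few centimetres aside while the robot is not near it.
It also fails if it takes over 210 s, if anything falls off the work surface, if the arm or the gripper's body presses on something with over 40 N, if the wrist force passes 120 N, or if a joint passes its speed limit or range.

## Robot

A 6-joint arm with a two-finger parallel gripper is mounted at the origin on the work surface. World frame = base frame: x ahead of the robot, y to its left, z up, the work surface at z = 0. Lengths are in m, angles in rad, forces in N, time in s.
With the tool pointing down it reaches from about 0.275 to 0.85 m from the base axis. Payload 5.2 kg.
Tool frame: the origin (TCP) lies midway between the tips of the shut fingers; the grasp point (between the pads) lies 19 mm behind it; z points along the fingers, y is the line along which they close (so a half turn about z gives the same grasp; the last joint's range is limited). The gripper opens to 85 mm and grips with 20 to 120 N. Pads are 22 mm wide; open, the fingers measure 114 mm over their backs; the gripper's body (76 mm by 85 mm) begins 54 mm behind the grasp point. The pads swing forward as they close: fully open they stand 13 mm farther back than shut.
Start: joints at [-1.453, 0.259, 1.535, -0, 1.348, -0.203], TCP at [0.173, -0.522, 0.231] pointing down, gripper open.
Joint ranges: [-3.14, 3.14], [-0.91, 2.08], [0.19, 2.58], [-1.22, 4.36], [0.22, 2.71], [-3.12, 3.12]. Speed limits (rad/s): [2.57, 2.57, 3.14, 3.14, 3.14, 3.14].

## Interface

Orientations are given as a unit quaternion [x, y, z, w].
In Python, from rig import sensors, vision, arm gives the robot as it stands.
- The arm moves only by the tool move_arm, never from a script. Its argument "steps" is a list that holds one entry, the list of rows, each a list of 4 numbers: the shift along the tool's x, y, z in m, then the turn about the tool's z in degrees. A call has 1 to 10 rows; each row is the pose to reach, as a shift and turn from the pose commanded when the call began, along the tool's axes at that moment; what a row does not reach only later rows make up. A row lasts 1/8 s, in which the tool goes at most 62.5 mm and 10.7 degrees, less where a joint would pass 70% of its speed; a pose out of reach is approached as far as the arm can. A call with a gripper value outside its range is refused whole. "grip" is the closure, from -1 (fully open) to 1 (shut), so that 0 is half open, set as the call begins (left out, the last holds). The fingers move at their own pace and stop on an object; "newtons" is the grip in N (left out, the last holds). Time passes only in rows, so rows that repeat a pose let the fingers close. It gives the time, the measured TCP pose, the force, the opening and the grip force at its end, in the units of the state.
- sensors.get_state(): the state, without advancing time (a new reading comes with each control period).
- vision.get_image(name): name is "scene" or "top" or "wrist"; returns a dict with "pixels" (400x640x3 uint8, red, green, blue), "camera_matrix" (3x3 intrinsics, pixels), "position" and "attitude" of the camera in the world. Camera axes: x right, y up, looking along -z (the intrinsics and any distortion apply to the point x, -y, -z); pixel columns grow to the right and rows downward; lengths in m; the calibration is good to about 2 mm. A picture is of the moment at which its call begins. There is no depth.
- arm.job_done(): hands the job in; it is judged then, once.
The state is a dict: "t": time; "joint_positions": joint angles; "dq": joint speeds; "tau": joint torques, N m; "tcp_pos": TCP position; "tool_rot": TCP orientation; "wrist_force": force on the tool from outside, world axes, zero at the start; "wrist_torque": the same for the moment, N m; "gripper_width": finger opening in m; "finger_force": force on a finger pad.
Only numpy, scipy, OpenCV 4.12 (cv2) and the standard library are available. Lean on these libraries where they do the work, as an engineer would, in place of code of your own. Each camera call takes 0.05 s, during which the arm holds its last target. There are 200 camera calls.

## Working session

There is one attempt and no reset: what is moved stays moved. The work goes in short steps, Python scripts to look and compute and a tool call to move; the robot and the scene stay as the last step left them, time stands still between calls to the robot, and variables do not carry over. Pictures are saved under pics/ and viewed, at most 14 in all, crops included, and the job is handed in when it is done.

Besides the shell and the picture viewer there is one more tool, called after "Call:" as name(argument=value, ...) on one line, values as JSON. move_arm: Moves the arm, as the interface text tells. Its arguments: {"type":"object","properties":{"steps":{"type":"array","items":{"type":"array","items":{"type":"array","items":{"type":"number"}}}},"grip":{"type":"number"},"newtons":{"type":"number"}},"required":["steps"]}

```bash
ls; mkdir -p pics; cat > h.py <<'E'
from rig import sensors, vision, arm
import numpy as np, cv2
from scipy.spatial.transform import Rotation as R
def att(a):
    a=np.array(a,float)
    return a if a.shape==(3,3) else R.from_quat(a).as_matrix()
def ray(im,u,v):
    K=np.array(im["camera_matrix"]); p=np.linalg.inv(K)@[u,v,1]
    return np.array(im["position"]), att(im["attitude"])@np.array([p[0],-p[1],-p[2]])
def onz(im,u,v,z):
    o,d=ray(im,u,v); return o+d*(z-o[2])/d[2]
def proj(im,P):
    q=att(im["attitude"]).T@(np.array(P)-np.array(im["position"])); q=np.array([q[0],-q[1],-q[2]])
    s=np.array(im["camera_matrix"])@q; return s[:2]/s[2]
def tri(a,ua,b,ub):
    o1,d1=ray(a,*ua); o2,d2=ray(b,*ub)
    A=np.stack([d1,-d2],1); t=np.linalg.lstsq(A,o2-o1,rcond=None)[0]
    return (o1+d1*t[0]+o2+d2*t[1])/2, np.linalg.norm(o1+d1*t[0]-o2-d2*t[1])
def save(n,px,s=1):
    cv2.imwrite("pics/"+n,cv2.resize(px[...,::-1],None,fx=s,fy=s))
E
python3 - <<'E'
from h import *
import pickle
for n in("scene","top","wrist"):
    im=vision.get_image(n); save(n+"0.png",im["pixels"],1.25); pickle.dump(im,open(n+"0.pkl","wb"))
    print(n,{k:np.round(v,3).tolist() for k,v in im.items() if k!="pixels"},im.keys())
s=sensors.get_state(); print(s)
E
```

```text
pics
scene {'camera_matrix': [[446.74, 0.0, 318.276], [0.0, 446.74, 196.459], [0.0, 0.0, 1.0]], 'position': [1.422, 0.555, 0.912], 'attitude': [0.219, 0.405, 0.781, 0.422]} dict_keys(['pixels', 'camera_matrix', 'position', 'attitude'])
top {'camera_matrix': [[432.028, 0.0, 316.808], [0.0, 432.028, 199.197], [0.0, 0.0, 1.0]], 'position': [0.415, -0.068, 1.494], 'attitude': [0.032, -0.026, -0.701, 0.712]} dict_keys(['pixels', 'camera_matrix', 'position', 'attitude'])
wrist {'camera_matrix': [[298.83, 0.0, 322.02], [0.0, 298.83, 204.754], [0.0, 0.0, 1.0]], 'position': [0.244, -0.498, 0.373], 'attitude': [-0.119, 0.088, -0.578, 0.802]} dict_keys(['pixels', 'camera_matrix', 'position', 'attitude'])
{'t': 0.15, 'joint_positions': array([-1.45280260e+00,  2.59233307e-01,  1.53579746e+00, -4.32086765e-06,
        1.34799897e+00, -2.02784565e-01]), 'dq': array([-0.00055928, -0.00269796, -0.00137149, -0.00105114,  0.00078399,
        0.00064138]), 'tau': array([ 2.53005761e-03, -4.46386170e+01, -2.90819550e+01, -1.97914155e-04,
        8.13819323e-03,  3.06752234e-06]), 'tcp_pos': array([ 0.1734004 , -0.52154388,  0.23064834]), 'tool_rot': array([ 9.87164879e-01,  1.59702804e-01,  2.83489212e-05, -7.17984607e-04]), 'wrist_force': array([ 0.03990329, -0.46239216,  0.95195812]), 'wrist_torque': array([-0.03933427, -0.01663856, -0.00346113]), 'finger_force': 0.0, 'gripper_width': 0.08511805973244496}
```

View pics/scene0.png

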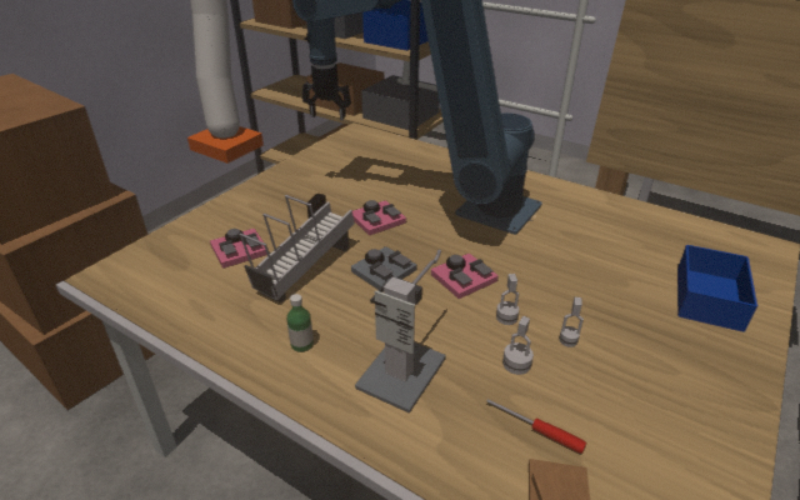

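View pics/top0.png

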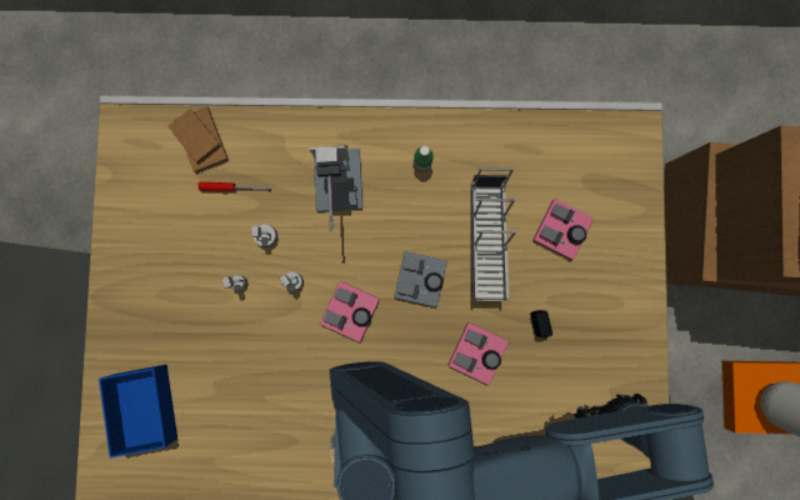

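The scene holds (1.25x top view): castings large (264,236), medium (292,282) and small (236,284); scale at (335,180) with its hook toward the robot; lane at (490,240), running downhill up-image; glue (424,158), screwdriver (235,187), tape (541,323). The panel is the grey one at (421,279). The pink look-alikes are at (350,311), (479,352) and (563,229). Next I get rough positions and a detail crop.

```bash
python3 - <<'E'
from h import *
import pickle
t=pickle.load(open("top0.pkl","rb"))
for n,u,v,z in [("L",264,238,.03),("M",292,284,.03),("S",238,285,.03),("panel",421,279,.022),("tip",331,228,.22),("lane",489,240,.05),("laneup",490,299,.07)]:
    print(n,onz(t,u/1.25,v/1.25,z).round(3))
p=t["pixels"][100:300,170:430]
save("crop1.png",p,3)
E
```

```text
L [0.56  0.306 0.03 ]
M [0.436 0.225 0.03 ]
S [0.431 0.372 0.03 ]
panel [ 0.455 -0.124  0.022]
tip [0.567 0.099 0.22 ]
lane [ 0.562 -0.304  0.05 ]
laneup [ 0.404 -0.304  0.07 ]
```

View pics/crop1.png

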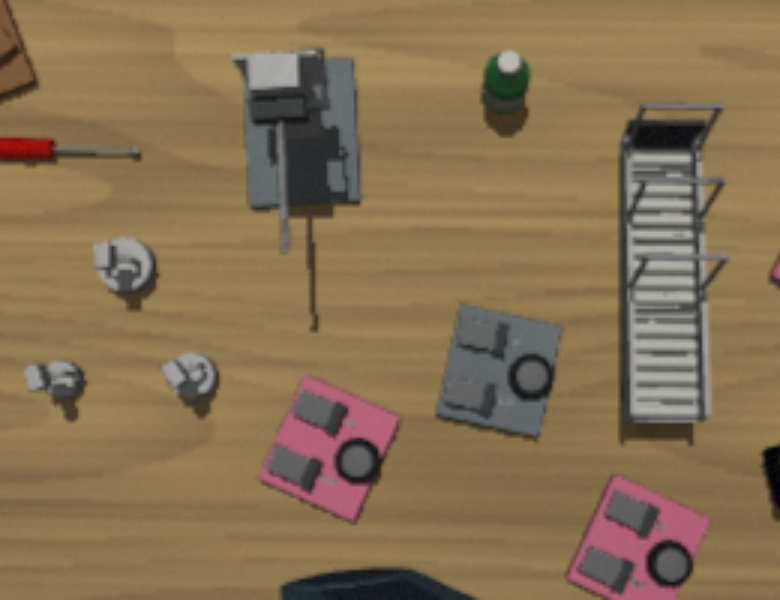

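The grey panel and three castings match the descriptions, and the pink ones are rejected. I'll add a move helper and go to an overview pose.

```bash
cat >> h.py <<'E'
def go(P,yaw=None,s=None):
    s=s or sensors.get_state(); Rm=att(s["tool_rot"]); x=Rm[:,0]; y0=np.degrees(np.arctan2(x[1],x[0]))
    d=Rm.T@(np.array(P)-s["tcp_pos"]); t=0 if yaw is None else -((yaw-y0+180)%360-180)
    n=int(np.ceil(max(np.linalg.norm(d)/.0625,abs(t)/10.7)))
    print("shift",d.round(4).tolist(),"turn",round(t,1),"rows",n,"yaw now",round(y0,1),"tcp",s["tcp_pos"].round(4).tolist(),"t",round(s["t"],2))
E
python3 -c "
from h import *
go([.42,.10,.42],0)"
```

```text
shift [0.4301, -0.5124, -0.1885] turn 18.4 rows 12 yaw now 18.4 tcp [0.1734, -0.5215, 0.2306] t 0.15
```

Call:
move_arm(steps=[[[0.03, -0.04, -0.12, 0], [0.06, -0.08, -0.19, 5], [0.43, -0.512, -0.19, 18.4], [0.43, -0.512, -0.19, 18.4], [0.43, -0.512, -0.19, 18.4], [0.43, -0.512, -0.19, 18.4], [0.43, -0.512, -0.19, 18.4], [0.43, -0.512, -0.19, 18.4], [0.43, -0.512, -0.19, 18.4], [0.43, -0.512, -0.19, 18.4]]])

```text
t: 1.4
tcp_pos: [0.3763, -0.0075, 0.4067]
tool_rot: [1.0, -0.0, 0.0, 0.0]
wrist_force: [1.0, -1.2, 0.2]
gripper_width: 0.0857
finger_force: 0.0
```

Call:
move_arm(steps=[[[0, 0, 0, 0], [0, 0, 0, 0], [0, 0, 0, 0]]])

```text
t: 1.78
tcp_pos: [0.3758, -0.0109, 0.406]
tool_rot: [1.0, -0.002, -0.0, 0.0]
wrist_force: [-0.5, -1.1, 0.8]
gripper_width: 0.0851
finger_force: 0.0
```

```bash
python3 - <<'E'
from h import *
import pickle
go([.42,.10,.42],0)
im=vision.get_image("wrist"); save("w1.png",im["pixels"],1.25); pickle.dump(im,open("w1.pkl","wb"))
E
```

```text
shift [0.0438, -0.111, -0.0141] turn -0.2 rows 2 yaw now -0.2 tcp [0.3758, -0.0109, 0.406] t 1.77
```

View pics/w1.png

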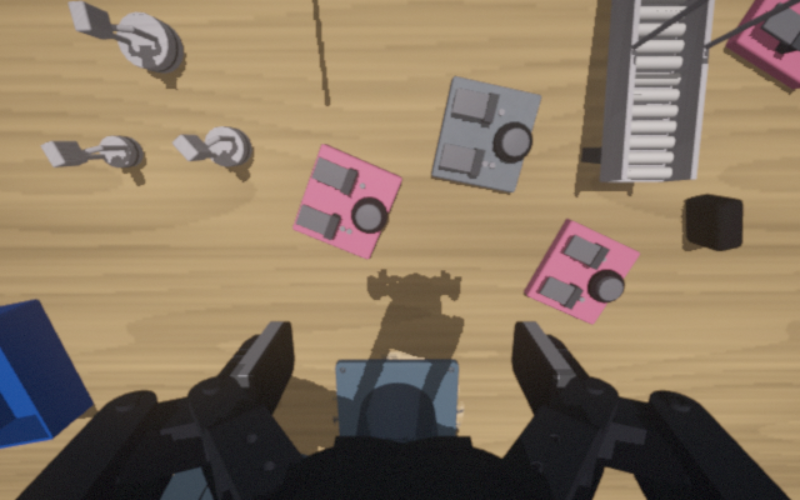

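The view shows castings large (148,42), small (118,152) and medium (224,147); the grey panel at (487,135) with its keys; and the lane's upper end at (655,165). Next I take a second wrist view near the castings and hook.

Call:
move_arm(steps=[[[0.09, -0.2, -0.02, 0.2], [0.09, -0.2, -0.02, 0.2], [0.09, -0.2, -0.02, 0.2], [0.09, -0.2, -0.02, 0.2], [0.09, -0.2, -0.02, 0.2], [0.09, -0.2, -0.02, 0.2]]])

```text
t: 2.58
tcp_pos: [0.4664, 0.1887, 0.426]
tool_rot: [1.0, -0.003, -0.0, 0.0]
wrist_force: [-0.5, -0.4, 0.0]
gripper_width: 0.0853
finger_force: 0.0
```

```bash
python3 - <<'E'
from h import *
import pickle
go([.466,.19,.42],0)
im=vision.get_image("wrist"); save("w2.png",im["pixels"],1.25); pickle.dump(im,open("w2.pkl","wb"))
E
```

```text
shift [-0.0004, -0.0013, 0.006] turn -0.4 rows 1 yaw now -0.4 tcp [0.4664, 0.1887, 0.426] t 2.58
```

View pics/w2.png

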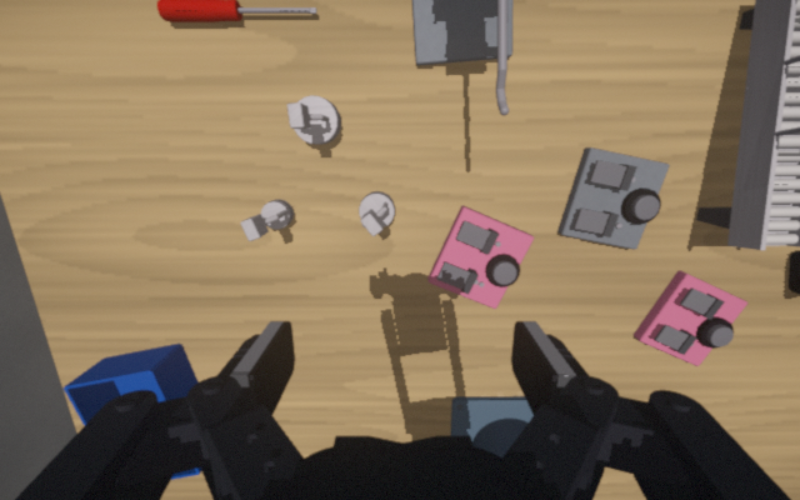

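The view shows L (315,120), M (378,210), S (277,215), hook tip (504,110) and arm (502,50). I'll zoom into these in one montage.

```bash
python3 - <<'E'
from h import *
import pickle
a=pickle.load(open("w2.pkl","rb"))["pixels"]; b=pickle.load(open("w1.pkl","rb"))["pixels"]
c=lambda p,u,v: cv2.resize(p[v:v+60,u:u+80],None,fx=5,fy=5,interpolation=cv2.INTER_CUBIC)
m=np.vstack([np.hstack([c(a,215,65),c(a,265,140)]),np.hstack([c(a,185,145),c(a,360,40)])])
save("m.png",m)
E
```

```text
(no output)
```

View pics/m.png

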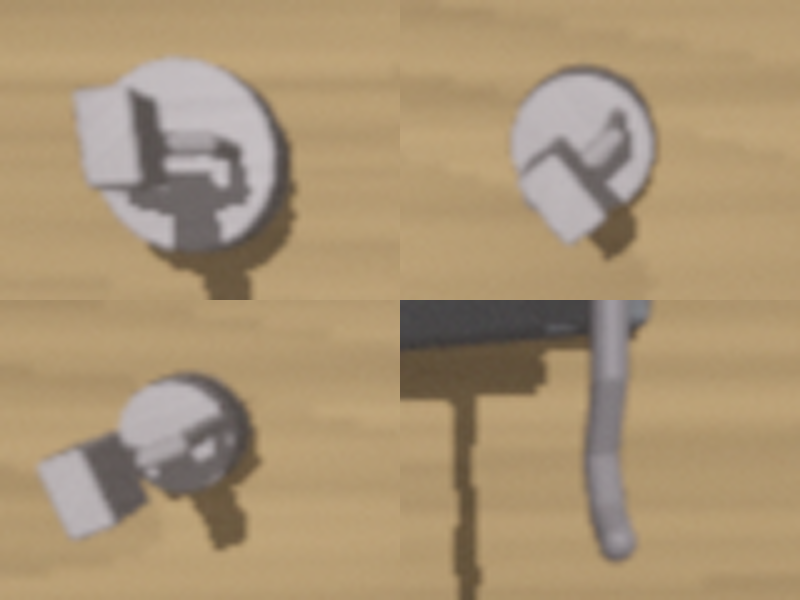

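```bash
python3 - <<'E'
from h import *
import pickle
a=pickle.load(open("w2.pkl","rb")); b=pickle.load(open("w1.pkl","rb"))
def B(n,cs,o,r,z,zb,bc):
    P=np.array([onz(a,o[0]+x/5,o[1]+y/5,z) for x,y in cs]); c=P.mean(0)
    dx=(P[2]-P[1]+P[3]-P[0])/2; dy=(P[1]-P[0]+P[2]-P[3])/2
    print(n,"boss",c.round(4),"len",np.linalg.norm(dx).round(4),np.linalg.norm(dy).round(4),"xang",np.degrees(np.arctan2(dx[1],dx[0])).round(1),np.degrees(np.arctan2(dy[1],dy[0])).round(1),"body",onz(a,o[0]+bc[0]/5,o[1]+bc[1]/5,zb).round(4))
B("L",[(74,92),(130,88),(142,184),(92,188)],(215,65),0,.129,.036,(182,155))
B("M",[(120,180),(162,140),(207,212),(170,245)],(265,140),0,.125,.032,(182,140))
B("S",[(38,164),(80,146),(118,222),(76,240)],(185,145),0,.121,.028,(180,135))
T=onz(a,360+218/5,40+245/5,.221);S1=onz(a,360+210/5,40,.213);S2=onz(a,502/1.25,2,.213)
sd=onz(a,360+203/5,40+170/5,.205)
print("tip",T.round(4),"arm",S1.round(4),S2.round(4),"sad?",sd.round(4))
f=lambda im,u,v,z:onz(im,u/1.25,v/1.25,z).round(4)
print("panel",[f(b,*c,.022) for c in[(457,77),(541,95),(511,192),(432,177)]],"w2",[f(a,*c,.022) for c in[(590,149),(668,166),(637,249),(558,234)]])
print("light",f(b,473,103,.041),f(a,609,174,.041),"heavy",f(b,461,158,.041),f(a,595,220,.041),"close",f(b,514,141,.04),f(a,641,205,.04))
print("lane up",f(b,605,180,.09),f(b,695,180,.09))
t=pickle.load(open("top0.pkl","rb"))
g=lambda x,y,z:onz(t,170+x/3,100+y/3,z).round(4)
print("lane top stop",g(625,150,.05),g(705,150,.05),"up",g(630,420,.1),g(708,418,.1))
E
```

```text
L boss [0.5687 0.3064 0.129 ] len 0.0249 0.0147 xang -175.6 -86.3 body [0.5691 0.3074 0.036 ]
M boss [0.446 0.226 0.125] len 0.0253 0.0166 xang -147.0 -47.7 body [0.4462 0.227  0.032 ]
S boss [0.4387 0.376  0.121 ] len 0.0255 0.0147 xang -160.1 -67.7 body [0.439  0.3747 0.028 ]
tip [0.5656 0.1001 0.221 ] arm [0.615  0.1034 0.213 ] [0.65   0.1064 0.213 ] sad? [0.5825 0.1006 0.205 ]
panel [array([ 0.5293, -0.0803,  0.022 ]), array([ 0.5076, -0.1905,  0.022 ]), array([ 0.3822, -0.1618,  0.022 ]), array([ 0.4031, -0.0507,  0.022 ])] w2 [array([ 0.5291, -0.0747,  0.022 ]), array([ 0.5051, -0.1892,  0.022 ]), array([ 0.3821, -0.1669,  0.022 ]), array([ 0.4063, -0.0439,  0.022 ])]
light [ 0.4965 -0.0992  0.041 ] [ 0.496  -0.0965  0.041 ] heavy [ 0.4293 -0.0869  0.041 ] [ 0.4314 -0.0866  0.041 ] close [ 0.4505 -0.1551  0.04  ] [ 0.4524 -0.1493  0.04  ]
lane up [ 0.4051 -0.2547  0.09  ] [ 0.4048 -0.3634  0.09  ]
lane top stop [ 0.7037 -0.2605  0.05  ] [ 0.705  -0.3505  0.05  ] up [ 0.4014 -0.2605  0.1   ] [ 0.4048 -0.3437  0.1   ]
```

Measurements are consistent: L (.569,.307) yaw 4°, M (.446,.2265) yaw ~36°, S (.439,.375) yaw ~21°, saddle ≈ (.583,.1015,.205) with arm yaw ~4.5°. Next: approach L.

```bash
python3 -c "
from h import *
go([.569,.307,.19],4);go([.569,.307,.10],4)"
```

```text
shift [0.102, -0.1192, 0.2362] turn -4.4 rows 5 yaw now -0.4 tcp [0.4663, 0.1886, 0.4263] t 2.62
shift [0.1021, -0.1192, 0.3262] turn -4.4 rows 6 yaw now -0.4 tcp [0.4663, 0.1886, 0.4263] t 2.62
```

Call:
move_arm(steps=[[[0.102, -0.119, 0.15, -4.4], [0.102, -0.119, 0.15, -4.4], [0.102, -0.119, 0.15, -4.4], [0.102, -0.119, 0.22, -4.4], [0.102, -0.119, 0.22, -4.4], [0.102, -0.119, 0.27, -4.4], [0.102, -0.119, 0.326, -4.4], [0.102, -0.119, 0.326, -4.4], [0.102, -0.119, 0.326, -4.4]]], grip=-1)

```text
t: 3.75
tcp_pos: [0.5703, 0.3084, 0.1028]
tool_rot: [0.999, 0.036, 0.001, -0.0]
wrist_force: [0.9, -0.3, 0.5]
gripper_width: 0.0853
finger_force: 0.0
```

Call:
move_arm(steps=[[[0, 0, 0, 0], [0, 0, 0, 0], [0, 0, 0, 0], [0, 0, 0, 0], [0, 0, 0, 0], [0, 0, 0, 0]]], grip=1, newtons=50)

```text
t: 4.5
tcp_pos: [0.5689, 0.309, 0.1007]
tool_rot: [0.999, 0.037, 0.0, 0.0]
wrist_force: [0.4, -1.6, 3.8]
gripper_width: 0.0153
finger_force: 52.5
```

```bash
python3 - <<'E'
from h import *
import pickle
go([.569,.307,.10],4)
im=vision.get_image("wrist"); save("w3.png",im["pixels"],1.25); pickle.dump(im,open("w3.pkl","wb"))
E
```

```text
shift [-0.0001, 0.002, 0.0007] turn 0.2 rows 1 yaw now 4.2 tcp [0.5689, 0.309, 0.1007] t 4.5
```

View pics/w3.png

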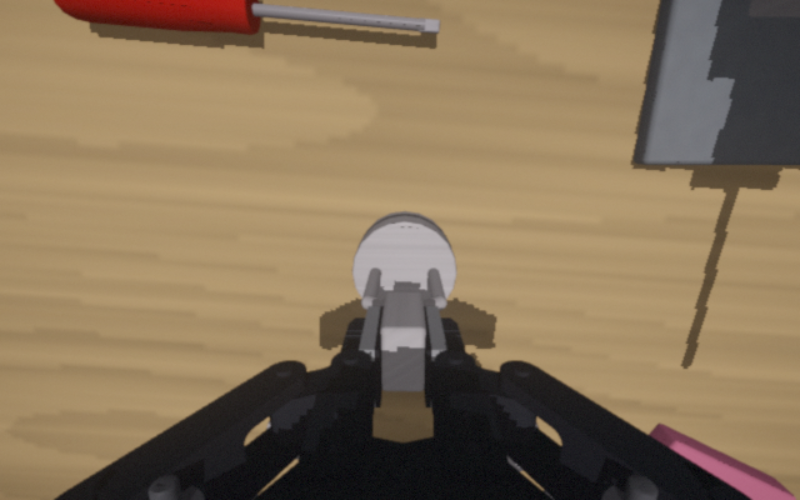

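The grasp is good: the boss is centred between the pads at (404,330) and the body is below it. I'll cross-check the scale pose from its foot-plate corner, then lift and head for the hook.

```bash
python3 - <<'E'
from h import *
import pickle
a=pickle.load(open("w3.pkl","rb")); b=pickle.load(open("w2.pkl","rb"))
print("corner",onz(a,637/1.25,164/1.25,.014),"w2 corners",onz(b,417/1.25,66/1.25,.014),onz(b,511/1.25,58/1.25,.014))
yw=np.radians(4.5); ex=np.array([np.cos(yw),np.sin(yw)])
s=np.array([.583,.1015]); e=s-ex*.075
go([e[0],e[1],.205+.028+.0087],4.5)
go([s[0],s[1],.205+.028+.0087],4.5)
E
```

```text
corner [0.64096539 0.17470056 0.014     ] w2 corners [0.6376538  0.16902475 0.014     ] [0.64654317 0.04350014 0.014     ]
shift [-0.076, 0.2084, -0.141] turn -0.3 rows 5 yaw now 4.2 tcp [0.5689, 0.309, 0.1007] t 4.55
shift [-0.001, 0.208, -0.141] turn -0.3 rows 5 yaw now 4.2 tcp [0.5689, 0.309, 0.1007] t 4.55
```

Call:
move_arm(steps=[[[0, 0, -0.05, 0], [0, 0, -0.1, 0], [-0.02, 0.02, -0.141, 0], [-0.076, 0.208, -0.141, -0.3], [-0.076, 0.208, -0.141, -0.3], [-0.076, 0.208, -0.141, -0.3], [-0.076, 0.208, -0.141, -0.3], [-0.076, 0.208, -0.141, -0.3], [-0.076, 0.208, -0.141, -0.3], [-0.076, 0.208, -0.141, -0.3]]])

```text
t: 5.8
tcp_pos: [0.5082, 0.0974, 0.2411]
tool_rot: [0.999, 0.04, -0.0, -0.0]
wrist_force: [-0.1, 0.7, -1.6]
gripper_width: 0.0153
finger_force: 51.4
```

```bash
python3 - <<'E'
from h import *
import pickle
go([.582,.1015,.2417],4.3)
print(sensors.get_state()["wrist_force"])
w=vision.get_image("wrist");s=vision.get_image("scene");pickle.dump((w,s),open("p4.pkl","wb"))
u,v=proj(s,[.56,.1,.2]).astype(int);print(u,v)
c=cv2.resize(s["pixels"][v-50:v+50,u-66:u+67],(798,600),interpolation=cv2.INTER_CUBIC)
m=np.hstack([cv2.resize(c,(400,300)),cv2.resize(w["pixels"],(400,250))[:300] if 0 else cv2.copyMakeBorder(cv2.resize(w["pixels"],(400,250)),0,50,0,0,cv2.BORDER_CONSTANT)])
save("p4.png",m)
E
```

```text
shift [0.0739, 0.0019, -0.0007] turn 0.3 rows 2 yaw now 4.6 tcp [0.5082, 0.0974, 0.2411] t 5.8
[-0.10174254  0.74402678 -1.55544493]
352 205
```

View pics/p4.png

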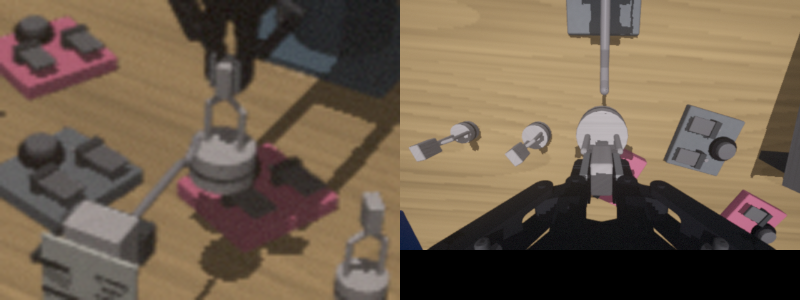

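The hook tip at (604,93) lines up with the casting's window at (601,160), with a small +y offset. I'll thread it forward.

Call:
move_arm(steps=[[[0.01, 0.0025, 0, 0.3], [0.025, 0.0025, 0, 0.3], [0.04, 0.0025, 0, 0.3], [0.055, 0.0025, 0, 0.3], [0.074, 0.0025, 0, 0.3], [0.074, 0.0025, 0, 0.3], [0.074, 0.0025, 0, 0.3], [0.074, 0.0025, 0, 0.3]]])

```text
t: 6.9
tcp_pos: [0.5816, 0.0994, 0.2413]
tool_rot: [0.999, 0.037, -0.0, -0.0]
wrist_force: [0.1, -0.6, -2.0]
gripper_width: 0.0151
finger_force: 51.4
```

Call:
move_arm(steps=[[[0, 0, 0.01, 0], [0, 0, 0.018, 0], [0, 0, 0.022, 0], [0, 0, 0.026, 0], [0, 0, 0.03, 0], [0, 0, 0.03, 0], [0, 0, 0.03, 0], [0, 0, 0.03, 0]]])

```text
t: 7.9
tcp_pos: [0.5822, 0.0994, 0.2116]
tool_rot: [0.999, 0.036, 0.0, -0.0]
wrist_force: [0.9, 1.3, -1.9]
gripper_width: 0.0151
finger_force: 51.6
```

```bash
python3 - <<'E'
from h import *
import pickle
go([.582,.1015,.2417],4.3)
print(sensors.get_state()["wrist_force"])
w=vision.get_image("wrist");s=vision.get_image("scene");pickle.dump((w,s),open("p5.pkl","wb"))
u,v=340,205
c=cv2.resize(s["pixels"][v-50:v+50,u-66:u+67],(400,300),interpolation=cv2.INTER_CUBIC)
m=np.hstack([c,cv2.resize(w["pixels"][:250,160:480],(400,300),interpolation=cv2.INTER_CUBIC)])
save("p5.png",m)
E
```

```text
shift [0.0, -0.0021, -0.0301] turn -0.1 rows 1 yaw now 4.2 tcp [0.5822, 0.0994, 0.2116] t 7.9
[ 0.90628345  1.34708909 -1.8692651 ]
```

View pics/p5.png

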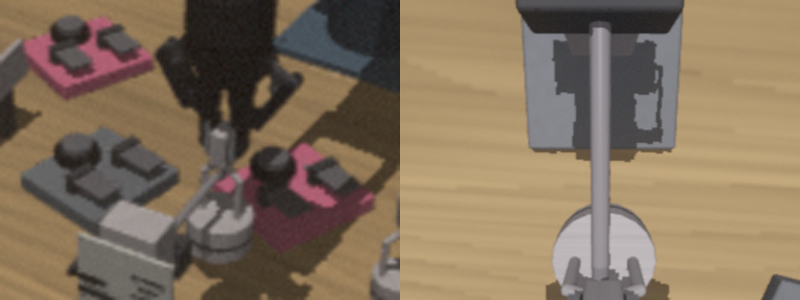

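The arm bar runs through the eye window. I'll lower further while reading the force.

Call:
move_arm(steps=[[[0, 0, 0.005, 0], [0, 0, 0.01, 0], [0, 0, 0.01, 0], [0, 0, 0.01, 0], [0, 0, 0.01, 0], [0, 0, 0.01, 0]]])

```text
t: 8.75
tcp_pos: [0.5823, 0.0994, 0.2016]
tool_rot: [0.999, 0.036, 0.0, -0.0]
wrist_force: [3.1, 1.4, 0.1]
gripper_width: 0.0152
finger_force: 51.9
```

Call:
move_arm(steps=[[[0, 0, 0, 0], [0, 0, 0, 0], [0, 0, 0, 0]]])

```text
t: 9.12
tcp_pos: [0.5823, 0.0994, 0.2014]
tool_rot: [0.999, 0.036, 0.0, -0.0]
wrist_force: [3.1, 1.6, 0.9]
gripper_width: 0.0153
finger_force: 51.9
```

Call:
move_arm(steps=[[[0, 0, 0, 0], [0, 0, 0, 0], [0, 0, 0, 0]]])

```text
t: 9.5
tcp_pos: [0.5822, 0.0994, 0.2014]
tool_rot: [0.999, 0.036, 0.0, -0.0]
wrist_force: [4.1, 2.1, 1.3]
gripper_width: 0.0151
finger_force: 51.9
```

Call:
move_arm(steps=[[[0, 0, 0, 0], [0, 0, 0, 0], [0, 0, 0, 0]]])

```text
t: 9.88
tcp_pos: [0.5822, 0.0994, 0.2014]
tool_rot: [0.999, 0.036, 0.0, -0.0]
wrist_force: [3.3, 2.6, 0.6]
gripper_width: 0.0154
finger_force: 51.9
```

The wrist force is near its unloaded baseline, so the hook carries the weight. Release and rise.

Call:
move_arm(steps=[[[0, 0, 0, 0], [0, 0, 0, 0], [0, 0, 0, 0], [0, 0, -0.02, 0], [0, 0, -0.05, 0], [0, 0, -0.1, 0], [0, 0, -0.15, 0], [0, 0, -0.15, 0], [0, 0, -0.15, 0]]], grip=-1)

```text
t: 11.0
tcp_pos: [0.5816, 0.0993, 0.3507]
tool_rot: [0.999, 0.036, -0.001, 0.0]
wrist_force: [0.1, 0.1, -0.9]
gripper_width: 0.0856
finger_force: 0.0
```

```bash
python3 - <<'E'
from h import *
import pickle
w=vision.get_image("wrist");s=vision.get_image("scene");t=vision.get_image("top");pickle.dump((w,s,t),open("p6.pkl","wb"))
c=cv2.resize(s["pixels"][205:325,270:390],(600,600),interpolation=cv2.INTER_CUBIC)
m=np.hstack([c,cv2.resize(w["pixels"][:,250:383],(200,600))])
save("p6.png",m)
# close-key / key approach numbers
for n,p in (("light",[.496,-.098,.12]),("heavy",[.430,-.087,.12]),("viewL",[.40,-.25,.40])): print(n); go(p,-11.3)
E
```

```text
light
shift [-0.0986, 0.1907, 0.2298] turn 15.5 rows 6 yaw now 4.2 tcp [0.5813, 0.0993, 0.3495] t 11.15
heavy
shift [-0.1636, 0.1749, 0.23] turn 15.5 rows 6 yaw now 4.2 tcp [0.5813, 0.0993, 0.3495] t 11.15
viewL
shift [-0.2064, 0.3352, -0.0499] turn 15.5 rows 7 yaw now 4.2 tcp [0.5813, 0.0993, 0.3495] t 11.15
```

View pics/p6.png

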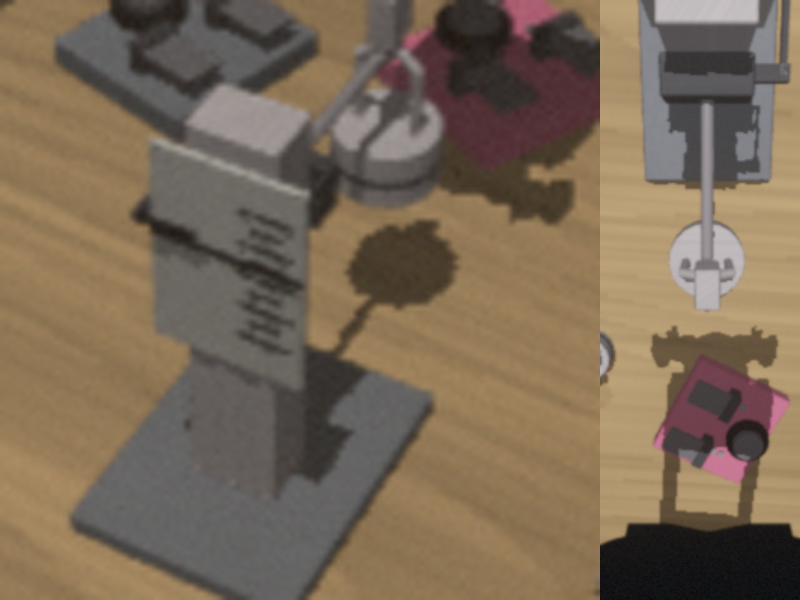

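The casting hangs free on the hook: boss (385,25), body (388,150), pointer near (145,212), mark running (190,240) to (300,285). I'll hover over the light key with shut fingers while it settles, then check the reading with projected height overlays.

```bash
python3 -c "
from h import *
go([.4975,-.087,.10],-11.3)"
```

```text
shift [-0.0962, 0.1798, 0.2498] turn 15.5 rows 6 yaw now 4.2 tcp [0.5813, 0.0993, 0.3495] t 11.15
```

Call:
move_arm(steps=[[[-0.096, 0.18, 0, 15.5], [-0.096, 0.18, 0, 15.5], [-0.096, 0.18, 0, 15.5], [-0.096, 0.18, 0, 15.5], [-0.096, 0.18, 0.06, 15.5], [-0.096, 0.18, 0.12, 15.5], [-0.096, 0.18, 0.18, 15.5], [-0.096, 0.18, 0.25, 15.5], [-0.096, 0.18, 0.25, 15.5], [-0.096, 0.18, 0.25, 15.5]]], grip=1)

```text
t: 12.4
tcp_pos: [0.5001, -0.087, 0.102]
tool_rot: [0.995, -0.098, 0.0, -0.0]
wrist_force: [0.7, -0.6, 1.3]
gripper_width: -0.0003
finger_force: 0.0
```

Call:
move_arm(steps=[[[0, 0, 0, 0], [0, 0, 0, 0], [0, 0, 0, 0], [0, 0, 0, 0], [0, 0, 0, 0], [0, 0, 0, 0]]])

```text
t: 13.15
tcp_pos: [0.4994, -0.0871, 0.1013]
tool_rot: [0.995, -0.099, -0.0, -0.0]
wrist_force: [-0.8, 0.0, -0.7]
gripper_width: 0.0002
finger_force: 0.0
```

```bash
python3 - <<'E'
from h import *
import pickle
go([.4975,-.087,.033],-11.3)
s=vision.get_image("scene");s0=pickle.load(open("p4.pkl","rb"))[1];pickle.dump(s,open("p7.pkl","wb"))
U,V,N,k=262,165,133,4.5
def crop(im): return cv2.resize(im["pixels"][V:V+N,U:U+88],None,fx=k,fy=k,interpolation=cv2.INTER_CUBIC)
c=crop(s); c0=crop(s0)
x,y=.584,.1015
for r,col in ((.019,(0,255,0)),(.033,(255,0,0)),(.047,(0,0,255))):
    e=.215-r
    for z in (e+.037,e-.092):
        u,v=proj(s,[x,y,z]); q=(int((u-U)*k),int((v-V)*k)); print(r,z,q)
        cv2.line(c,(q[0]-60,q[1]),(q[0]-30,q[1]),col,1); cv2.line(c,(q[0]+30,q[1]),(q[0]+60,q[1]),col,1)
save("p7.png",np.hstack([c0,c]))
E
```

```text
shift [-0.0018, 0.0002, 0.0683] turn -0.0 rows 2 yaw now -11.3 tcp [0.4994, -0.0871, 0.1013] t 13.15
0.019 0.233 (391, 155)
0.019 0.10400000000000001 (383, 325)
0.033 0.219 (391, 175)
0.033 0.09 (382, 342)
0.047 0.205 (390, 194)
0.047 0.07599999999999998 (382, 359)
```

View pics/p7.png

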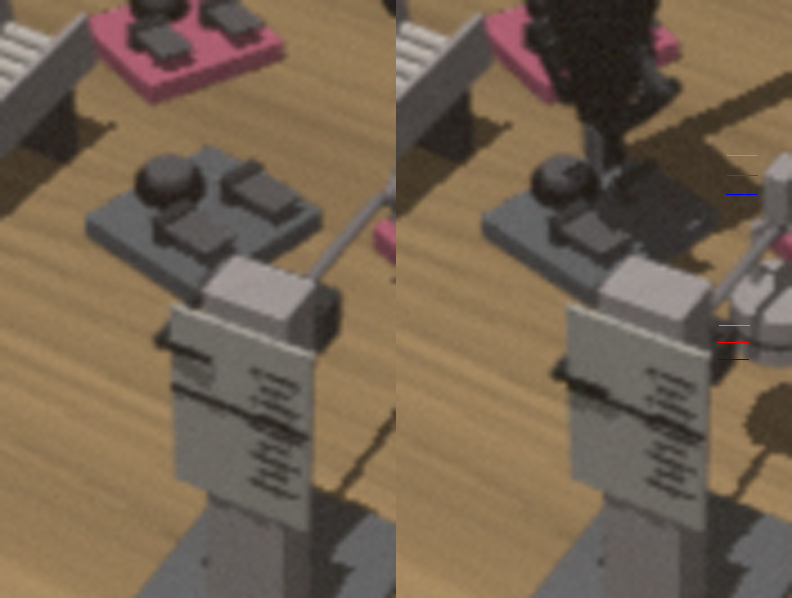

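The reading is light. The pointer at (610,390) sits about 10 px (~7 mm) above the mark at x=590, and the boss top lies between the 19 and 33 mm overlays. Pressing the light key.

Call:
move_arm(steps=[[[-0.002, 0, 0.05, 0], [-0.002, 0, 0.062, 0], [-0.002, 0, 0.069, 0], [-0.002, 0, 0.069, 0], [-0.002, 0, 0.069, 0]]])

```text
t: 13.82
tcp_pos: [0.4977, -0.0866, 0.0334]
tool_rot: [0.995, -0.099, 0.0, -0.0]
wrist_force: [-2.4, 1.8, 4.4]
gripper_width: -0.0002
finger_force: 2.3
```

Call:
move_arm(steps=[[[0, 0, 0, 0], [0, 0, -0.05, 0], [0, 0, -0.1, 0], [0, 0, -0.2, 0], [0, 0, -0.3, 0], [0, 0, -0.3, 0], [0, 0, -0.3, 0]]])

```text
t: 14.7
tcp_pos: [0.4998, -0.0878, 0.3381]
tool_rot: [0.995, -0.099, 0.006, 0.002]
wrist_force: [0.1, -0.0, -0.7]
gripper_width: -0.0
finger_force: 0.0
```

```bash
python3 - <<'E'
from h import *
import pickle
go([.40,-.26,.36],0)
s=vision.get_image("scene");s0,s1=pickle.load(open("p4.pkl","rb"))[1],pickle.load(open("p7.pkl","rb"))
# pointer tracking: template = pointer left stub incl. tip, unloaded
g=lambda im:cv2.resize(im["pixels"][225:275,293:318].mean(2).astype(np.float32),None,fx=8,fy=8,interpolation=cv2.INTER_CUBIC)
a=g(s0); T=a[8*8:8*8+8*9,2*8:15*8]
for im in(s0,s1,s):
    m=cv2.matchTemplate(g(im),T,cv2.TM_CCOEFF_NORMED); print(cv2.minMaxLoc(m))
print("px/m",proj(s,[.77,.13,.2])-proj(s,[.77,.13,.15]))
E
```

```text
shift [-0.0638, 0.1885, -0.0222] turn -11.3 rows 4 yaw now -11.3 tcp [0.4998, -0.0878, 0.3381] t 14.7
(-0.5636793971061707, 0.9999983906745911, (77, 231), (16, 64))
(-0.6284452676773071, 0.8408781886100769, (77, 231), (19, 124))
(-0.6279745697975159, 0.8506249785423279, (79, 232), (19, 124))
px/m [  0.0227353  -15.46485559]
```

Pressed with 4.4 N. Pointer tracking gives 24.3 mm, so light is confirmed. Now a look at the lane from above.

Call:
move_arm(steps=[[[-0.064, 0.188, -0.02, -11.3], [-0.064, 0.188, -0.02, -11.3], [-0.064, 0.188, -0.02, -11.3], [-0.064, 0.188, -0.02, -11.3], [-0.064, 0.188, -0.02, -11.3], [-0.064, 0.188, -0.02, -11.3], [-0.064, 0.188, -0.02, -11.3]]], grip=-1)

```text
t: 15.62
tcp_pos: [0.3983, -0.2575, 0.3518]
tool_rot: [1.0, 0.001, -0.0, -0.0]
wrist_force: [1.2, 0.7, 0.1]
gripper_width: 0.0855
finger_force: 0.0
```

```bash
python3 - <<'E'
from h import *
import pickle
go([.582,.1015,.35],4.3)
w=vision.get_image("wrist");pickle.dump(w,open("w8.pkl","wb")); save("w8.png",w["pixels"],1.25); print(w["position"])
E
```

```text
shift [0.1842, -0.3588, 0.002] turn -4.2 rows 7 yaw now 0.1 tcp [0.3983, -0.2575, 0.3518] t 15.62
[ 0.47312707 -0.25690328  0.49458355]
```

View pics/w8.png

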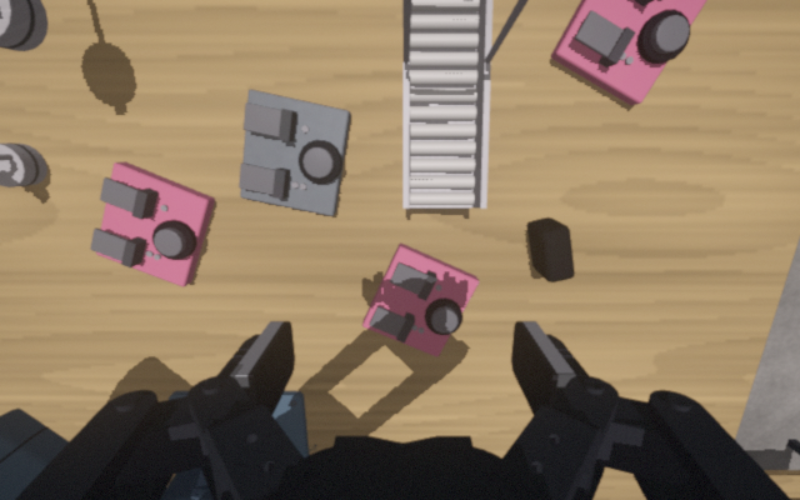

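The lane's upper end is at (404..488, 208), with floor between u=411 and 477. I'll use the known widths to get depth.

```bash
python3 - <<'E'
from h import *
import pickle
w=pickle.load(open("w8.pkl","rb"))
def at(u,v,dep): 
    o,d=ray(w,u/1.25,v/1.25); return (o+d*dep).round(4)
f=w["camera_matrix"][0][0]
d1=.084*f/(84/1.25); print("wall top up L,R",at(404,208,d1),at(488,208,d1))
d2=.072*f/(66/1.25); print("floor L,R",at(411,207,d2),at(477,207,d2))
d1=.084*f/(89/1.25); d3=.084*f/((490-403)/1.25)
print("mid wall",at(403,60,d3),at(490,60,d3))
t=pickle.load(open("top0.pkl","rb"))
for z in (.08,.1,.12):print(z,onz(t,170+630/3,100+420/3,z).round(4),onz(t,170+708/3,100+418/3,z).round(4), onz(w,404/1.25,208/1.25,z).round(4),onz(w,488/1.25,208/1.25,z).round(4))
go([.582,.1015,.25],4.3)
E
```

```text
wall top up L,R [ 0.4094 -0.2579  0.1234] [ 0.4095 -0.3418  0.1233]
floor L,R [ 0.4046 -0.2656  0.0893] [ 0.4047 -0.3376  0.0892]
mid wall [ 0.5482 -0.2566  0.0943] [ 0.5483 -0.3406  0.0942]
0.08 [ 0.4012 -0.2632  0.08  ] [ 0.4047 -0.3477  0.08  ] [ 0.4019 -0.258   0.08  ] [ 0.4021 -0.3518  0.08  ]
0.1 [ 0.4014 -0.2605  0.1   ] [ 0.4048 -0.3437  0.1   ] [ 0.4053 -0.2579  0.1   ] [ 0.4055 -0.3472  0.1   ]
0.12 [ 0.4016 -0.2577  0.12  ] [ 0.405  -0.3398  0.12  ] [ 0.4088 -0.2579  0.12  ] [ 0.4089 -0.3426  0.12  ]
shift [0.1843, -0.3588, 0.1021] turn -4.2 rows 7 yaw now 0.1 tcp [0.3983, -0.2576, 0.352] t 15.68
```

Lane: centre y ≈ -.300, upper end x ≈ .405, floor z ≈ .08 at the load point. Back to the large casting.

Call:
move_arm(steps=[[[0.186, -0.359, 0, -4.2], [0.186, -0.359, 0, -4.2], [0.186, -0.359, 0, -4.2], [0.186, -0.359, 0, -4.2], [0.186, -0.359, 0, -4.2], [0.186, -0.359, 0, -4.2], [0.186, -0.359, 0, -4.2], [0.186, -0.359, 0, -4.2], [0.186, -0.359, 0.05, -4.2], [0.186, -0.359, 0.05, -4.2]]])

```text
t: 16.92
tcp_pos: [0.581, 0.1001, 0.2984]
tool_rot: [0.999, 0.036, -0.005, -0.0]
wrist_force: [-1.1, 0.1, 0.7]
gripper_width: 0.0855
finger_force: 0.0
```

```bash
python3 - <<'E'
from h import *
go([.583,.1005,.1994],4.3)
w=vision.get_image("wrist")
# check boss top against wood: projected boss top corners brightness rows
u,v=proj(w,[.583,.1005,.228]); print(u,v)
g=cv2.cvtColor(w["pixels"],cv2.COLOR_RGB2HSV)
u,v=int(round(u)),int(round(v))
print("V row",v,g[v,u-25:u+26:2,2],"\nS",g[v,u-25:u+26:2,1]); print("col V",g[v-30:v+31:2,u,2],"\nS",g[v-30:v+31:2,u,1])
E
```

```text
shift [0.0029, -0.0002, 0.099] turn -0.1 rows 2 yaw now 4.2 tcp [0.581, 0.1001, 0.2984] t 16.93
322.8455000680905 213.45910090210634
V row 213 [184 184 183 184 185 185 182 158 182 186 188 189 186 184 183 186 181 157
 179 181 180 180 180 180 180 180] 
S [91 91 91 90 91 91 90 21  8  8  8  8  8  7  8 10 10 28 91 92 94 95 95 92
 92 94]
col V [129 118 119 119 120 116 185 189 187 187 188 189 187 188 189 185 184 187
 184 185 184 155 101  99 102 104 103  98  93  96 101] 
S [ 14  11  13   9  13  13  10   8  10  10   8   8  10   8   8  10   8  10
  10  11   8  13  88 100 103  98  99  99  99  98  98]
```

Call:
move_arm(steps=[[[0.005, 0, 0.04, 0], [0.005, 0, 0.08, 0], [0.005, 0, 0.099, 0], [0.005, 0, 0.099, 0], [0.005, 0, 0.099, 0]]], grip=-1)

```text
t: 17.6
tcp_pos: [0.5904, 0.1004, 0.206]
tool_rot: [0.999, 0.036, 0.002, 0.0]
wrist_force: [0.7, -0.4, 0.0]
gripper_width: 0.0853
finger_force: 0.0
```

Call:
move_arm(steps=[[[0, 0, 0, 0], [0, 0, 0, 0], [0, 0, 0, 0], [0, 0, 0, 0], [0, 0, 0, 0], [0, 0, 0, 0]]], grip=1, newtons=50)

```text
t: 18.35
tcp_pos: [0.5889, 0.1009, 0.2033]
tool_rot: [0.999, 0.036, -0.0, -0.0]
wrist_force: [-0.3, 0.3, 0.6]
gripper_width: 0.0152
finger_force: 51.1
```

Call:
move_arm(steps=[[[0, 0, -0.01, 0], [0, 0, -0.025, 0], [0, 0, -0.0425, 0], [0, 0, -0.0425, 0], [0, 0, -0.0425, 0], [-0.02, 0, -0.0425, 0], [-0.04, 0, -0.0425, 0], [-0.08, 0, -0.0425, 0], [-0.08, 0, -0.0425, 0], [-0.08, 0, -0.0425, 0]]])

```text
t: 19.6
tcp_pos: [0.5094, 0.0949, 0.2457]
tool_rot: [0.999, 0.036, 0.0, 0.0]
wrist_force: [-0.4, -0.4, -3.0]
gripper_width: 0.015
finger_force: 50.5
```

```bash
python3 - <<'E'
from h import *
print(sensors.get_state()["wrist_force"].round(1),sensors.get_state()["gripper_width"])
go([.46,-.30,.25],0)
w=vision.get_image("wrist"); save("x.png",w["pixels"])
# hook should be ahead, eye no longer around it: arm bar in front of window?
import pickle; pickle.dump(w,open("w9.pkl","wb"))
E
```

```text
[-0.4 -0.4 -3. ] 0.015039022359304396
shift [-0.078, 0.3903, -0.0043] turn 4.2 rows 7 yaw now 4.2 tcp [0.5094, 0.0949, 0.2457] t 19.6
```

Call:
move_arm(steps=[[[-0.04, 0.05, -0.02, 0], [-0.078, 0.39, -0.02, 4.2], [-0.078, 0.39, -0.02, 4.2], [-0.078, 0.39, -0.02, 4.2], [-0.078, 0.39, -0.02, 4.2], [-0.078, 0.39, -0.02, 4.2], [-0.078, 0.39, -0.02, 4.2], [-0.078, 0.39, -0.02, 4.2], [-0.078, 0.39, -0.02, 4.2], [-0.078, 0.39, -0.02, 4.2]]])

```text
t: 20.9
tcp_pos: [0.4601, -0.2987, 0.2658]
tool_rot: [1.0, 0.0, -0.0, -0.0]
wrist_force: [-0.7, 0.0, -2.0]
gripper_width: 0.0147
finger_force: 50.8
```

```bash
python3 - <<'E'
from h import *
import pickle
go([.46,-.30,.195],0)
w=vision.get_image("wrist"); pickle.dump(w,open("w10.pkl","wb"))
g=cv2.cvtColor(w["pixels"],cv2.COLOR_RGB2HSV)
for r in (110,130):
    row=g[r,230:420]; print(r,[(230+i,int(x[1]),int(x[2])) for i,x in enumerate(row)][::3])
E
```

```text
shift [-0.0001, 0.0014, 0.0708] turn 0.1 rows 2 yaw now 0.1 tcp [0.4601, -0.2987, 0.2658] t 20.9
110 [(230, 91, 187), (233, 87, 188), (236, 93, 187), (239, 92, 188), (242, 93, 187), (245, 92, 189), (248, 92, 189), (251, 90, 189), (254, 89, 191), (257, 89, 190), (260, 91, 191), (263, 89, 192), (266, 89, 192), (269, 89, 193), (272, 88, 192), (275, 89, 193), (278, 87, 194), (281, 9, 210), (284, 12, 130), (287, 13, 99), (290, 11, 138), (293, 8, 216), (296, 7, 216), (299, 7, 216), (302, 8, 217), (305, 7, 216), (308, 7, 216), (311, 7, 216), (314, 8, 216), (317, 8, 216), (320, 8, 217), (323, 7, 216), (326, 8, 216), (329, 8, 217), (332, 8, 217), (335, 8, 216), (338, 8, 217), (341, 8, 216), (344, 8, 217), (347, 7, 215), (350, 8, 215), (353, 8, 216), (356, 11, 115), (359, 10, 158), (362, 8, 190), (365, 58, 157), (368, 87, 196), (371, 85, 195), (374, 88, 195), (377, 87, 196), (380, 88, 195), (383, 88, 195), (386, 88, 195), (389, 89, 195), (392, 88, 195), (395, 88, 195), (398, 89, 195), (401, 90, 196), (404, 91, 190), (407, 91, 188), (410, 91, 188), (413, 93, 187), (416, 91, 188), (419, 94, 188)
[... 312 characters left out ...]
87, 12, 128), (290, 12, 132), (293, 9, 193), (296, 8, 193), (299, 9, 193), (302, 9, 193), (305, 9, 193), (308, 9, 193), (311, 9, 193), (314, 9, 193), (317, 8, 192), (320, 9, 192), (323, 9, 194), (326, 9, 193), (329, 11, 192), (332, 9, 192), (335, 9, 193), (338, 11, 193), (341, 11, 192), (344, 11, 192), (347, 9, 193), (350, 11, 193), (353, 9, 192), (356, 12, 106), (359, 10, 177), (362, 7, 211), (365, 26, 199), (368, 90, 182), (371, 88, 182), (374, 90, 181), (377, 87, 182), (380, 86, 181), (383, 88, 182), (386, 87, 182), (389, 90, 182), (392, 91, 182), (395, 91, 179), (398, 92, 175), (401, 93, 175), (404, 93, 176), (407, 94, 176), (410, 93, 175), (413, 91, 176), (416, 92, 177), (419, 93, 176)]
```

Call:
move_arm(steps=[[[0, 0.0013, 0.03, 0], [0, 0.0013, 0.055, 0], [0, 0.0013, 0.068, 0], [0, 0.0013, 0.068, 0], [0, 0.0013, 0.068, 0], [0, 0.0013, 0.068, 0]]])

```text
t: 21.7
tcp_pos: [0.4603, -0.3015, 0.199]
tool_rot: [1.0, -0.0, 0.001, 0.001]
wrist_force: [-0.6, 0.3, -3.1]
gripper_width: 0.0153
finger_force: 50.8
```

Call:
move_arm(steps=[[[0, 0, 0.003, 0], [0, 0, 0.003, 0], [0, 0, 0.003, 0]]])

```text
t: 22.08
tcp_pos: [0.4597, -0.301, 0.1948]
tool_rot: [1.0, -0.0, -0.0, -0.0]
wrist_force: [0.1, 0.7, -2.7]
gripper_width: 0.0149
finger_force: 50.8
```

Call:
move_arm(steps=[[[0, 0, 0.003, 0], [0, 0, 0.003, 0], [0, 0, 0.003, 0]]])

```text
t: 22.45
tcp_pos: [0.4597, -0.301, 0.1918]
tool_rot: [1.0, -0.0, -0.0, -0.0]
wrist_force: [0.1, -0.7, -3.1]
gripper_width: 0.0148
finger_force: 50.8
```

Call:
move_arm(steps=[[[0, 0, 0.003, 0], [0, 0, 0.003, 0], [0, 0, 0.003, 0]]])

```text
t: 22.82
tcp_pos: [0.4604, -0.3013, 0.1899]
tool_rot: [1.0, -0.0, 0.001, 0.001]
wrist_force: [0.2, 0.5, 5.9]
gripper_width: 0.0147
finger_force: 51.8
```

Call:
move_arm(steps=[[[0, 0, 0.003, 0], [0, 0, 0.003, 0], [0, 0, 0.003, 0]]])

```text
t: 23.2
tcp_pos: [0.4618, -0.3017, 0.1893]
tool_rot: [1.0, -0.0, 0.003, 0.002]
wrist_force: [2.1, 3.5, 17.2]
gripper_width: 0.0151
finger_force: 53.9
```

Contact came at the expected height. I'll ease up and release.

Call:
move_arm(steps=[[[0, 0, -0.004, 0], [0, 0, -0.004, 0]]])

```text
t: 23.45
tcp_pos: [0.4595, -0.301, 0.1896]
tool_rot: [1.0, -0.0, -0.0, -0.0]
wrist_force: [0.7, -0.7, 2.3]
gripper_width: 0.0148
finger_force: 51.8
```

Call:
move_arm(steps=[[[0, 0, 0, 0], [0, 0, 0, 0], [0, 0, 0, 0], [0, 0, 0, 0], [0, 0, -0.04, 0], [0, 0, -0.1, 0], [0, 0, -0.15, 0], [0, 0, -0.2, 0]]], grip=-1)

```text
t: 24.45
tcp_pos: [0.4596, -0.3009, 0.3917]
tool_rot: [1.0, -0.0, 0.0, 0.0]
wrist_force: [0.9, -1.2, 0.6]
gripper_width: 0.0853
finger_force: 0.0
```

```bash
python3 - <<'E'
from h import *
import pickle
w=vision.get_image("wrist");t=vision.get_image("top");s=vision.get_image("scene");pickle.dump((w,t,s),open("p11.pkl","wb"))
tp=t["pixels"][95:265,150:430]
m=np.vstack([cv2.resize(tp,(560,340)), np.hstack([cv2.resize(w["pixels"][:200,200:460],(320,246)),cv2.resize(s["pixels"][140:260,180:297],(240,246))])])
save("p11.png",m)
go([.446,.2265,.35],36)
E
```

```text
shift [-0.0149, -0.5285, 0.0406] turn -36.0 rows 9 yaw now -0.0 tcp [0.4605, -0.3018, 0.3932] t 24.6
```

View pics/p11.png

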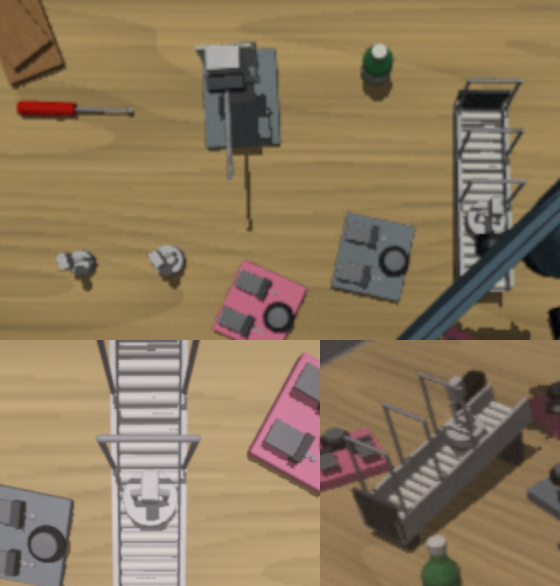

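The large casting is upright and sliding down past the first hoop. To check that M and S are undisturbed, I'll return to the w2 viewpoint and compare numerically.

```bash
python3 -c "
from h import *
go([.4664,.1887,.426],-.4)"
```

```text
shift [0.0059, -0.4903, -0.0352] turn 0.4 rows 8 yaw now -0.0 tcp [0.4605, -0.3018, 0.3932] t 24.6
```

Call:
move_arm(steps=[[[0.006, -0.491, -0.035, 0.4], [0.006, -0.491, -0.035, 0.4], [0.006, -0.491, -0.035, 0.4], [0.006, -0.491, -0.035, 0.4], [0.006, -0.491, -0.035, 0.4], [0.006, -0.491, -0.035, 0.4], [0.006, -0.491, -0.035, 0.4], [0.006, -0.491, -0.035, 0.4], [0.006, -0.491, -0.035, 0.4], [0.006, -0.491, -0.035, 0.4]]])

```text
t: 25.85
tcp_pos: [0.4656, 0.1898, 0.4236]
tool_rot: [1.0, -0.003, -0.001, 0.0]
wrist_force: [-0.1, -0.6, -0.1]
gripper_width: 0.0854
finger_force: 0.0
```

```bash
cat >> h.py <<'E'
def cmp():
    import pickle
    a=pickle.load(open("w2.pkl","rb"));w=vision.get_image("wrist")
    f=lambda im,u,v:im["pixels"][v-25:v+25,u-28:u+28].mean(2).astype(np.float32)
    H=cv2.createHanningWindow((56,50),cv2.CV_32F)
    for n,P in (("M",[.446,.2265,.08]),("S",[.439,.375,.08]),("hook",[.58,.1,.2])):
        ua,ub=proj(a,P).round().astype(int),proj(w,P).round().astype(int)
        print(n,ua,ub,cv2.phaseCorrelate(f(a,*ua),f(w,*ub),H))
    return w
E
python3 - <<'E'
from h import *
w=cmp()
go([.446,.2265,.2],36);go([.446,.2265,.096],36)
E
```

```text
M [300 173] [300 173] ((0.5116002455644697, -0.33337719415365186), 0.9666540781656902)
S [211 178] [211 177] ((-0.08684640474135463, 0.4045639569981283), 0.9732036361694336)
hook [400  77] [401  76] ((0.516290559371722, -0.4879809559611594), 1.0247599900563558)
shift [-0.0197, -0.0374, 0.2238] turn -36.5 rows 4 yaw now -0.5 tcp [0.4658, 0.1891, 0.4238] t 25.9
shift [-0.0195, -0.0375, 0.3278] turn -36.5 rows 6 yaw now -0.5 tcp [0.4658, 0.1891, 0.4238] t 25.9
```

Both castings are unmoved. Grasp the medium one.

Call:
move_arm(steps=[[[-0.02, -0.0375, 0.1, -36], [-0.02, -0.0375, 0.15, -36], [-0.02, -0.0375, 0.19, -36], [-0.02, -0.0375, 0.23, -36], [-0.02, -0.0375, 0.26, -36], [-0.02, -0.0375, 0.29, -36], [-0.02, -0.0375, 0.32, -36], [-0.02, -0.0375, 0.328, -36], [-0.02, -0.0375, 0.328, -36], [-0.02, -0.0375, 0.328, -36]]], grip=-1)

```text
t: 27.15
tcp_pos: [0.4472, 0.2275, 0.0981]
tool_rot: [0.952, 0.305, 0.001, 0.0]
wrist_force: [-0.3, 0.2, 0.2]
gripper_width: 0.0851
finger_force: 0.0
```

Call:
move_arm(steps=[[[0, 0, 0, 0], [0, 0, 0, 0], [0, 0, 0, 0], [0, 0, 0, 0], [0, 0, 0, 0], [0, 0, 0, 0]]], grip=1, newtons=50)

```text
t: 27.9
tcp_pos: [0.4465, 0.2278, 0.0971]
tool_rot: [0.952, 0.306, 0.0, -0.0]
wrist_force: [0.3, 0.3, 3.4]
gripper_width: 0.0149
finger_force: 49.7
```

Call:
move_arm(steps=[[[0, 0, -0.04, 0], [0, 0, -0.09, 0], [0, 0, -0.14, 0], [0, 0, -0.145, 0], [0, 0, -0.145, 0]]])

```text
t: 28.52
tcp_pos: [0.4456, 0.2275, 0.241]
tool_rot: [0.952, 0.306, -0.001, -0.0]
wrist_force: [-0.6, -1.3, -2.6]
gripper_width: 0.0152
finger_force: 49.7
```

```bash
python3 - <<'E'
from h import *
yw=np.radians(4.3); ex=np.array([np.cos(yw),np.sin(yw)])
s=np.array([.587,.101]); e=s-ex*.08
go([e[0],e[1],.2415],4.3)
E
```

```text
shift [-0.0269, 0.1436, -0.0006] turn 31.3 rows 3 yaw now 35.6 tcp [0.4456, 0.2275, 0.241] t 28.52
```

Call:
move_arm(steps=[[[-0.027, 0.1435, -0.002, 10], [-0.027, 0.1435, -0.002, 20], [-0.027, 0.1435, -0.002, 31.3], [-0.027, 0.1435, -0.002, 31.3], [-0.027, 0.1435, -0.002, 31.3], [-0.027, 0.1435, -0.002, 31.3], [-0.027, 0.1435, -0.002, 31.3]]])

```text
t: 29.4
tcp_pos: [0.5073, 0.0961, 0.2438]
tool_rot: [0.999, 0.038, -0.0, -0.0]
wrist_force: [0.7, -0.2, -2.4]
gripper_width: 0.0151
finger_force: 50.2
```

```bash
python3 - <<'E'
from h import *
go([.586,.101,.243],4.3)
E
```

```text
shift [0.0788, 0.0012, 0.0007] turn 0.1 rows 2 yaw now 4.4 tcp [0.5073, 0.0961, 0.2438] t 29.4
```

Call:
move_arm(steps=[[[0.015, 0.001, 0, 0], [0.03, 0.001, 0, 0], [0.045, 0.001, 0, 0], [0.06, 0.001, 0, 0], [0.079, 0.001, 0, 0], [0.079, 0.001, 0, 0], [0.079, 0.001, 0, 0], [0.079, 0.001, 0, 0]]])

```text
t: 30.4
tcp_pos: [0.5861, 0.1001, 0.2438]
tool_rot: [0.999, 0.037, -0.0, -0.0]
wrist_force: [-0.6, 0.2, -3.0]
gripper_width: 0.0154
finger_force: 50.2
```

Call:
move_arm(steps=[[[0, 0, 0.01, 0], [0, 0, 0.018, 0], [0, 0, 0.022, 0], [0, 0, 0.026, 0], [0, 0, 0.03, 0], [0, 0, 0.034, 0], [0, 0, 0.039, 0], [0, 0, 0.039, 0], [0, 0, 0.039, 0], [0, 0, 0.039, 0]]])

```text
t: 31.65
tcp_pos: [0.5867, 0.1002, 0.2051]
tool_rot: [0.999, 0.037, 0.0, -0.0]
wrist_force: [-0.3, 0.4, -0.7]
gripper_width: 0.015
finger_force: 50.6
```

Call:
move_arm(steps=[[[0, 0, 0, 0], [0, 0, 0, 0]]])

```text
t: 31.9
tcp_pos: [0.5867, 0.1002, 0.205]
tool_rot: [0.999, 0.037, 0.0, -0.0]
wrist_force: [0.8, 1.8, 0.5]
gripper_width: 0.0153
finger_force: 50.6
```

Call:
move_arm(steps=[[[0, 0, 0, 0], [0, 0, 0, 0]]])

```text
t: 32.15
tcp_pos: [0.5867, 0.1002, 0.2049]
tool_rot: [0.999, 0.037, 0.0, -0.0]
wrist_force: [0.9, 1.8, 0.1]
gripper_width: 0.015
finger_force: 50.6
```

```bash
cat >> h.py <<'E'
def reading():
    import pickle
    s=vision.get_image("scene");s0=pickle.load(open("p4.pkl","rb"))[1]
    g=lambda im:cv2.resize(im["pixels"][225:275,293:318].mean(2).astype(np.float32),None,fx=8,fy=8,interpolation=cv2.INTER_CUBIC)
    T=g(s0)[64:136,16:120]; m=cv2.minMaxLoc(cv2.matchTemplate(g(s),T,cv2.TM_CCOEFF_NORMED))
    print("reading mm",round((m[3][1]-64)/8/.309,1),m[3],round(m[1],2)); return s
E
python3 - <<'E'
from h import *
reading()
E
```

```text
reading mm 21.0 (18, 116) 0.84
```

Near balance at ~20 mm and Fx ~0. Release, then retreat towards the light key.

Call:
move_arm(steps=[[[0, 0, 0, 0], [0, 0, 0, 0], [0, 0, 0, 0], [0, 0, -0.02, 0], [0, 0, -0.05, 0], [0, 0, -0.1, 0], [0, 0, -0.15, 0], [0, 0, -0.15, 0], [0, 0, -0.15, 0]]], grip=-1)

```text
t: 33.33
tcp_pos: [0.5863, 0.1, 0.3543]
tool_rot: [0.999, 0.037, -0.0, 0.0]
wrist_force: [0.3, -0.6, -0.4]
gripper_width: 0.0853
finger_force: 0.0
```

```bash
python3 - <<'E'
from h import *
reading()
go([.4975,-.087,.10],-11.3)
E
```

```text
reading mm 20.2 (19, 114) 0.85
shift [-0.1016, 0.1799, 0.2536] turn 15.6 rows 6 yaw now 4.3 tcp [0.586, 0.1, 0.3534] t 33.38
```

Call:
move_arm(steps=[[[-0.102, 0.18, 0, 15.6], [-0.102, 0.18, 0, 15.6], [-0.102, 0.18, 0, 15.6], [-0.102, 0.18, 0, 15.6], [-0.102, 0.18, 0.06, 15.6], [-0.102, 0.18, 0.12, 15.6], [-0.102, 0.18, 0.18, 15.6], [-0.102, 0.18, 0.254, 15.6], [-0.102, 0.18, 0.254, 15.6], [-0.102, 0.18, 0.254, 15.6]]], grip=1)

```text
t: 34.62
tcp_pos: [0.4981, -0.087, 0.1007]
tool_rot: [0.995, -0.099, -0.001, -0.0]
wrist_force: [0.4, -0.7, 0.7]
gripper_width: -0.0001
finger_force: 0.0
```

Call:
move_arm(steps=[[[0, 0, 0, 0], [0, 0, 0, 0], [0, 0, 0, 0], [0, 0, 0, 0], [0, 0, 0, 0], [0, 0, 0, 0]]])

```text
t: 35.38
tcp_pos: [0.4983, -0.087, 0.1008]
tool_rot: [0.995, -0.099, -0.0, -0.0]
wrist_force: [0.7, 0.2, 0.3]
gripper_width: -0.0001
finger_force: 0.0
```

```bash
python3 - <<'E'
from h import *
reading()
go([.4975,-.087,.033],-11.3)
E
```

```text
reading mm 19.8 (19, 113) 0.85
shift [-0.0007, 0.0002, 0.0678] turn -0.0 rows 2 yaw now -11.3 tcp [0.4983, -0.087, 0.1008] t 35.42
```

Medium reads 19.8 mm, light.

Call:
move_arm(steps=[[[-0.001, 0, 0.05, 0], [-0.001, 0, 0.061, 0], [-0.001, 0, 0.068, 0], [-0.001, 0, 0.068, 0], [-0.001, 0, 0.068, 0]]])

```text
t: 36.05
tcp_pos: [0.4976, -0.0867, 0.0338]
tool_rot: [0.995, -0.099, 0.0, -0.0]
wrist_force: [-2.5, 1.2, 4.5]
gripper_width: 0.0001
finger_force: 2.2
```

Call:
move_arm(steps=[[[0, 0, 0, 0], [0, 0, -0.05, 0], [0, 0, -0.1, 0], [0, 0, -0.2, 0], [0, 0, -0.3, 0], [0, 0, -0.3, 0], [0, 0, -0.3, 0]]])

```text
t: 36.92
tcp_pos: [0.4996, -0.0879, 0.3385]
tool_rot: [0.995, -0.099, 0.006, 0.002]
wrist_force: [-0.4, -0.2, -0.6]
gripper_width: -0.0001
finger_force: 0.0
```

```bash
python3 - <<'E'
from h import *
reading()
go([.586,.1005,.33],4.3)
E
```

```text
reading mm 19.8 (19, 113) 0.85
shift [0.048, -0.2016, 0.0076] turn -15.6 rows 4 yaw now -11.3 tcp [0.4992, -0.0877, 0.3375] t 36.98
```

Call:
move_arm(steps=[[[0.048, -0.2016, 0, -15.6], [0.048, -0.2016, 0, -15.6], [0.048, -0.2016, 0, -15.6], [0.048, -0.2016, 0, -15.6], [0.048, -0.2016, 0.03, -15.6], [0.048, -0.2016, 0.03, -15.6], [0.048, -0.2016, 0.03, -15.6]]], grip=-1)

```text
t: 37.85
tcp_pos: [0.584, 0.1006, 0.303]
tool_rot: [0.999, 0.037, -0.0, 0.0]
wrist_force: [-0.7, 0.1, 0.3]
gripper_width: 0.0853
finger_force: 0.0
```

```bash
cat >> h.py <<'E'
def boss(x,y,z):
    w=vision.get_image("wrist"); g=cv2.cvtColor(w["pixels"],cv2.COLOR_RGB2HSV); u,v=proj(w,[x,y,z]); u,v=int(round(u)),int(round(v))
    m=lambda a:(a[:,2]>170)&(a[:,1]<30)
    r=np.where(m(g[v,u-30:u+31]))[0]-30; c=np.where(m(g[v-30:v+31,u]))[0]-30; print((u,v),"row",r.min(),r.max(),"col",c.min(),c.max(),len(c)); f=w["camera_matrix"][0][0]; k=(w["position"][2]-z)/f*1e3; print("tool +y mm",(r.min()+r.max())/2*k,"tool +x mm",-(c.min()+c.max())/2*k)
E
python3 - <<'E'
from h import *
go([.586,.1005,.205],4.3)
boss(.586,.1005,.195+.037)
E
```

```text
shift [0.0021, 0.0002, 0.098] turn -0.1 rows 2 yaw now 4.2 tcp [0.584, 0.1006, 0.303] t 37.85
(323, 214) row -11 7 col -15 14 30
tool +y mm -1.4306955733846727 tool +x mm 0.35767389334616817
```

Aligned. Grip, lift, unhook.

Call:
move_arm(steps=[[[0.002, -0.001, 0.04, 0], [0.002, -0.001, 0.08, 0], [0.002, -0.001, 0.098, 0], [0.002, -0.001, 0.098, 0], [0.002, -0.001, 0.098, 0]]], grip=-1)

```text
t: 38.52
tcp_pos: [0.5869, 0.1022, 0.2067]
tool_rot: [0.999, 0.037, 0.001, 0.0]
wrist_force: [1.0, -0.3, 1.1]
gripper_width: 0.0857
finger_force: 0.0
```

Call:
move_arm(steps=[[[0, 0, 0, 0], [0, 0, 0, 0], [0, 0, 0, 0], [0, 0, 0, 0], [0, 0, 0, 0], [0, 0, 0, 0]]], grip=1, newtons=50)

```text
t: 39.28
tcp_pos: [0.5861, 0.1019, 0.2048]
tool_rot: [0.999, 0.037, 0.0, 0.001]
wrist_force: [1.3, -4.6, -0.7]
gripper_width: 0.0153
finger_force: 51.0
```

Call:
move_arm(steps=[[[0, 0, -0.01, 0], [0, 0, -0.025, 0], [0, 0, -0.039, 0], [0, 0, -0.039, 0], [0, 0, -0.039, 0], [-0.02, 0, -0.039, 0], [-0.04, 0, -0.039, 0], [-0.08, 0, -0.039, 0], [-0.08, 0, -0.039, 0], [-0.08, 0, -0.039, 0]]])

```text
t: 40.52
tcp_pos: [0.5064, 0.0967, 0.2438]
tool_rot: [0.999, 0.037, 0.0, -0.0]
wrist_force: [0.9, -0.0, -1.7]
gripper_width: 0.0153
finger_force: 50.4
```

```bash
python3 - <<'E'
from h import *
reading()
go([.46,-.30,.27],0)
import pickle
# is L home? diff of scene/top later
t=vision.get_image("top");pickle.dump(t,open("t12.pkl","wb"))
E
```

```text
reading mm 0.0 (16, 64) 1.0
shift [-0.0762, 0.392, -0.0262] turn 4.3 rows 7 yaw now 4.3 tcp [0.5068, 0.0966, 0.2438] t 40.58
```

Call:
move_arm(steps=[[[-0.04, 0.05, -0.026, 0], [-0.076, 0.392, -0.026, 4.3], [-0.076, 0.392, -0.026, 4.3], [-0.076, 0.392, -0.026, 4.3], [-0.076, 0.392, -0.026, 4.3], [-0.076, 0.392, -0.026, 4.3], [-0.076, 0.392, -0.026, 4.3], [-0.076, 0.392, -0.026, 4.3], [-0.076, 0.392, -0.026, 4.3], [-0.076, 0.392, -0.026, 4.3]]])

```text
t: 41.88
tcp_pos: [0.4599, -0.2988, 0.2698]
tool_rot: [1.0, 0.001, 0.0, -0.0]
wrist_force: [0.6, 0.5, -2.4]
gripper_width: 0.0149
finger_force: 50.9
```

```bash
python3 - <<'E'
from h import *
go([.46,-.30,.185],0)
E
```

```text
shift [0.0001, 0.0012, 0.0848] turn 0.1 rows 2 yaw now 0.1 tcp [0.4599, -0.2988, 0.2698] t 41.88
```

Call:
move_arm(steps=[[[0, 0.0012, 0.03, 0], [0, 0.0012, 0.06, 0], [0, 0.0012, 0.08, 0], [0, 0.0012, 0.084, 0], [0, 0.0012, 0.084, 0], [0, 0.0012, 0.084, 0]]])

```text
t: 42.62
tcp_pos: [0.4603, -0.3014, 0.1871]
tool_rot: [1.0, 0.0, 0.001, 0.001]
wrist_force: [-0.6, 0.3, -2.8]
gripper_width: 0.0151
finger_force: 50.9
```

Call:
move_arm(steps=[[[0, 0, 0.002, 0], [0, 0, 0.002, 0], [0, 0, 0.002, 0]]])

```text
t: 43.0
tcp_pos: [0.4596, -0.3012, 0.184]
tool_rot: [1.0, -0.0, 0.0, 0.0]
wrist_force: [0.6, -0.4, -2.7]
gripper_width: 0.0151
finger_force: 50.9
```

Call:
move_arm(steps=[[[0, 0, 0.002, 0], [0, 0, 0.002, 0], [0, 0, 0.002, 0]]])

```text
t: 43.38
tcp_pos: [0.4607, -0.3015, 0.1828]
tool_rot: [1.0, -0.0, 0.001, 0.001]
wrist_force: [3.5, 1.5, 4.7]
gripper_width: 0.0151
finger_force: 51.9
```

Contact; release.

Call:
move_arm(steps=[[[0, 0, -0.001, 0], [0, 0, -0.001, 0], [0, 0, -0.001, 0], [0, 0, -0.001, 0], [0, 0, -0.04, 0], [0, 0, -0.1, 0], [0, 0, -0.15, 0], [0, 0, -0.2, 0], [0, 0, -0.2, 0]]], grip=-1)

```text
t: 44.5
tcp_pos: [0.4606, -0.3023, 0.3866]
tool_rot: [1.0, -0.0, 0.003, 0.003]
wrist_force: [0.4, -0.9, -0.7]
gripper_width: 0.0859
finger_force: 0.0
```

```bash
python3 -c "
from h import *
go([.4664,.1887,.426],-.4)"
```

```text
shift [0.0059, -0.4907, -0.0425] turn 0.4 rows 8 yaw now -0.0 tcp [0.4606, -0.3023, 0.3866] t 44.5
```

Call:
move_arm(steps=[[[0.006, -0.49, -0.04, 0.4], [0.006, -0.49, -0.04, 0.4], [0.006, -0.49, -0.04, 0.4], [0.006, -0.49, -0.04, 0.4], [0.006, -0.49, -0.04, 0.4], [0.006, -0.49, -0.04, 0.4], [0.006, -0.49, -0.04, 0.4], [0.006, -0.49, -0.04, 0.4], [0.006, -0.49, -0.04, 0.4], [0.006, -0.49, -0.04, 0.4]]])

```text
t: 45.75
tcp_pos: [0.4654, 0.1886, 0.4208]
tool_rot: [1.0, -0.003, -0.001, 0.0]
wrist_force: [-0.2, -0.5, 0.4]
gripper_width: 0.0852
finger_force: 0.0
```

```bash
python3 - <<'E'
from h import *
import pickle
w=cmp(); pickle.dump((w,vision.get_image("top"),vision.get_image("scene")),open("p13.pkl","wb"))
go([.439,.375,.092],21)
E
```

```text
M [300 173] [299 173] ((-14.108411523169742, 4.559958595387755), 0.13035229619344074)
S [211 178] [209 178] ((0.5752929984511432, -0.029651956027379356), 0.9757533731460571)
hook [400  77] [401  75] ((-0.03536902246640494, 0.45496127646712736), 0.95618083969752)
shift [-0.0284, -0.1874, 0.3294] turn -21.5 rows 7 yaw now -0.5 tcp [0.4659, 0.1875, 0.4214] t 45.9
```

S is unmoved. Grasp it.

Call:
move_arm(steps=[[[-0.028, -0.1874, 0.1, -21.5], [-0.028, -0.1874, 0.1, -21.5], [-0.028, -0.1874, 0.15, -21.5], [-0.028, -0.1874, 0.19, -21.5], [-0.028, -0.1874, 0.24, -21.5], [-0.028, -0.1874, 0.28, -21.5], [-0.028, -0.1874, 0.32, -21.5], [-0.028, -0.1874, 0.331, -21.5], [-0.028, -0.1874, 0.331, -21.5], [-0.028, -0.1874, 0.331, -21.5]]], grip=-1)

```text
t: 47.15
tcp_pos: [0.4408, 0.3769, 0.093]
tool_rot: [0.983, 0.183, 0.002, -0.001]
wrist_force: [-0.2, -0.2, 0.0]
gripper_width: 0.0853
finger_force: 0.0
```

Call:
move_arm(steps=[[[0, 0, 0, 0], [0, 0, 0, 0], [0, 0, 0, 0], [0, 0, 0, 0], [0, 0, 0, 0], [0, 0, 0, 0]]], grip=1, newtons=50)

```text
t: 47.9
tcp_pos: [0.4393, 0.3767, 0.0912]
tool_rot: [0.983, 0.183, 0.0, -0.0]
wrist_force: [-0.1, 0.1, 3.3]
gripper_width: 0.0154
finger_force: 49.6
```

Call:
move_arm(steps=[[[0, 0, -0.04, 0], [0, 0, -0.09, 0], [0, 0, -0.14, 0], [0, 0, -0.15, 0], [0, 0, -0.15, 0], [0, 0, -0.15, 0]]])

```text
t: 48.65
tcp_pos: [0.4378, 0.3756, 0.2377]
tool_rot: [0.983, 0.183, -0.003, 0.001]
wrist_force: [-0.1, 0.4, -4.9]
gripper_width: 0.0156
finger_force: 50.2
```

```bash
python3 - <<'E'
from h import *
yw=np.radians(4.3); ex=np.array([np.cos(yw),np.sin(yw)])
s=np.array([.587,.1015]); e=s-ex*.08
go([e[0],e[1],.243],4.3)
E
```

```text
shift [-0.0359, 0.2863, -0.0048] turn 16.8 rows 5 yaw now 21.1 tcp [0.4378, 0.3756, 0.2377] t 48.65
```

Call:
move_arm(steps=[[[-0.036, 0.286, -0.003, 16.8], [-0.036, 0.286, -0.003, 16.8], [-0.036, 0.286, -0.003, 16.8], [-0.036, 0.286, -0.003, 16.8], [-0.036, 0.286, -0.003, 16.8], [-0.036, 0.286, -0.003, 16.8], [-0.036, 0.286, -0.003, 16.8], [-0.036, 0.286, -0.003, 16.8], [-0.036, 0.286, -0.003, 16.8]]])

```text
t: 49.78
tcp_pos: [0.508, 0.0977, 0.2436]
tool_rot: [0.999, 0.038, -0.0, -0.0]
wrist_force: [0.1, 0.3, -4.1]
gripper_width: 0.0149
finger_force: 50.9
```

```bash
python3 - <<'E'
from h import *
go([.587,.1015,.241],4.3)
E
```

```text
shift [0.0791, 0.0022, 0.0025] turn 0.1 rows 2 yaw now 4.4 tcp [0.508, 0.0977, 0.2436] t 49.77
```

Call:
move_arm(steps=[[[0.015, 0.002, 0, 0], [0.03, 0.002, 0, 0], [0.045, 0.002, 0, 0], [0.06, 0.002, 0, 0], [0.079, 0.002, 0, 0], [0.079, 0.002, 0, 0], [0.079, 0.002, 0, 0], [0.079, 0.002, 0, 0]]])

```text
t: 50.78
tcp_pos: [0.5869, 0.1006, 0.2438]
tool_rot: [0.999, 0.037, -0.0, -0.0]
wrist_force: [0.7, 0.1, -5.5]
gripper_width: 0.0153
finger_force: 50.9
```

Call:
move_arm(steps=[[[0, 0, 0.01, 0], [0, 0, 0.018, 0], [0, 0, 0.023, 0], [0, 0, 0.028, 0], [0, 0, 0.032, 0], [0, 0, 0.037, 0], [0, 0, 0.042, 0], [0, 0, 0.046, 0], [0, 0, 0.046, 0], [0, 0, 0.046, 0]]])

```text
t: 52.02
tcp_pos: [0.5872, 0.1006, 0.198]
tool_rot: [0.999, 0.037, -0.0, -0.0]
wrist_force: [-3.6, 1.0, -1.2]
gripper_width: 0.0153
finger_force: 51.3
```

Call:
move_arm(steps=[[[0, 0, 0.005, 0], [0, 0, 0.01, 0], [0, 0, 0.01, 0], [0, 0, 0.01, 0]]])

```text
t: 52.52
tcp_pos: [0.5873, 0.1007, 0.1879]
tool_rot: [0.999, 0.037, -0.0, -0.0]
wrist_force: [-3.9, 1.8, -0.5]
gripper_width: 0.0153
finger_force: 51.5
```

Call:
move_arm(steps=[[[0, 0, 0, 0], [0, 0, 0, 0]]])

```text
t: 52.78
tcp_pos: [0.5873, 0.1006, 0.188]
tool_rot: [0.999, 0.037, 0.0, -0.0]
wrist_force: [-3.9, 1.7, -0.1]
gripper_width: 0.0152
finger_force: 51.5
```

```bash
python3 - <<'E'
from h import *
reading()
E
```

```text
reading mm 32.8 (25, 145) 0.79
```

Call:
move_arm(steps=[[[0, 0, 0.003, 0], [0, 0, 0.005, 0], [0, 0, 0.005, 0], [0, 0, 0.005, 0]]])

```text
t: 53.32
tcp_pos: [0.5873, 0.1006, 0.1829]
tool_rot: [0.999, 0.037, -0.0, -0.0]
wrist_force: [-3.6, 2.8, 0.1]
gripper_width: 0.0152
finger_force: 51.5
```

Call:
move_arm(steps=[[[0, 0, 0, 0], [0, 0, 0, 0], [0, 0, 0, 0], [0, 0, -0.02, 0], [0, 0, -0.05, 0], [0, 0, -0.1, 0], [0, 0, -0.16, 0], [0, 0, -0.16, 0], [0, 0, -0.16, 0]]], grip=-1)

```text
t: 54.45
tcp_pos: [0.5873, 0.1004, 0.3426]
tool_rot: [0.999, 0.037, 0.0, 0.0]
wrist_force: [-0.6, 0.4, -0.8]
gripper_width: 0.0854
finger_force: 0.0
```

```bash
python3 - <<'E'
from h import *
reading()
go([.4303,-.073,.10],-11.3)
go([.46,-.08,.12],-11.3)
E
```

```text
reading mm 34.0 (36, 148) 0.73
shift [-0.1686, 0.1613, 0.2418] turn 15.6 rows 6 yaw now 4.3 tcp [0.5869, 0.1004, 0.3415] t 54.5
shift [-0.1395, 0.1705, 0.2218] turn 15.6 rows 6 yaw now 4.3 tcp [0.5869, 0.1004, 0.3415] t 54.5
```

The pointer now overlaps the mark, so I'll use a finer measure: the dark stub left of the plate, against the wood. I'm hovering near the heavy key while it settles.

Call:
move_arm(steps=[[[-0.1686, 0.161, 0, 15.6], [-0.1686, 0.161, 0, 15.6], [-0.1686, 0.161, 0, 15.6], [-0.1686, 0.161, 0, 15.6], [-0.1686, 0.161, 0.06, 15.6], [-0.1686, 0.161, 0.12, 15.6], [-0.1686, 0.161, 0.18, 15.6], [-0.1686, 0.161, 0.242, 15.6], [-0.1686, 0.161, 0.242, 15.6], [-0.1686, 0.161, 0.242, 15.6]]], grip=1)

```text
t: 55.75
tcp_pos: [0.4318, -0.0729, 0.1019]
tool_rot: [0.995, -0.099, 0.0, 0.0]
wrist_force: [0.1, -0.1, 0.6]
gripper_width: -0.0002
finger_force: 0.0
```

Call:
move_arm(steps=[[[0, 0, 0, 0], [0, 0, 0, 0], [0, 0, 0, 0], [0, 0, 0, 0], [0, 0, 0, 0], [0, 0, 0, 0]]])

```text
t: 56.5
tcp_pos: [0.4312, -0.0726, 0.1008]
tool_rot: [0.995, -0.099, -0.0, -0.0]
wrist_force: [-0.3, -1.0, -0.6]
gripper_width: -0.0002
finger_force: 0.0
```

```bash
python3 - <<'E'
from h import *
import pickle
go([.4303,-.073,.033],-11.3)
s0=pickle.load(open("p4.pkl","rb"))[1]; s1=pickle.load(open("p7.pkl","rb")); s=reading(); pickle.dump(s,open("p14.pkl","wb"))
for n,im in(("0",s0),("24",s1),("S",s)):
    a=im["pixels"].mean(2)
    for c in(297,298,299):
        col=a[232:262,c]; wgt=np.clip(110-col,0,None); print(n,c,(wgt*np.arange(232,262)).sum()/max(wgt.sum(),1),col.astype(int).tolist())
# boss top / casting shift vs L-run image
U,V,N,k=262,165,133,4.5
c=lambda im:cv2.resize(im["pixels"][V:V+N,U:U+88],None,fx=k,fy=k,interpolation=cv2.INTER_CUBIC)
d=c(s)
for r,col in ((.028,(0,255,0)),(.033,(255,0,0)),(.043,(0,0,255))):
    u,v=proj(s,[.585,.1015,.215-r+.037]); q=(int((u-U)*k),int((v-V)*k)); cv2.line(d,(q[0]-60,q[1]),(q[0]-30,q[1]),col,1)
save("p14.png",np.hstack([c(s1),d]))
E
```

```text
shift [-0.0008, 0.0006, 0.0678] turn -0.0 rows 2 yaw now -11.3 tcp [0.4312, -0.0726, 0.1008] t 56.5
reading mm 34.0 (35, 148) 0.73
0 297 240.1497175141243 [113, 122, 121, 120, 117, 111, 86, 59, 46, 47, 75, 115, 124, 124, 122, 118, 119, 118, 116, 114, 112, 113, 123, 131, 130, 122, 117, 117, 124, 124]
0 298 239.73003374578178 [118, 120, 119, 115, 107, 88, 65, 51, 47, 44, 70, 114, 122, 123, 120, 118, 117, 119, 116, 116, 114, 112, 119, 125, 132, 127, 118, 117, 120, 124]
0 299 240.1065217391304 [122, 120, 117, 112, 93, 78, 69, 68, 69, 46, 57, 104, 112, 114, 115, 116, 114, 115, 104, 104, 110, 110, 109, 122, 127, 127, 120, 117, 118, 123]
24 297 247.40683760683757 [115, 121, 118, 119, 116, 123, 118, 114, 109, 116, 119, 122, 115, 100, 78, 52, 49, 74, 113, 118, 114, 111, 123, 129, 129, 125, 116, 120, 124, 129]
24 298 246.9874572405929 [117, 118, 122, 121, 117, 118, 116, 117, 111, 111, 116, 116, 100, 67, 55, 44, 36, 64, 112, 118, 113, 115, 122, 129, 131, 127, 120, 116, 122, 129]
24 299 247.00507614213194 [124, 119, 116, 114, 116, 117, 119, 115, 111, 111, 114, 104, 82, 64, 59, 56, 42, 50, 101, 102, 111, 109, 109, 122, 127, 124, 122, 117, 118, 126]
S 297 253.0088495575221 [118, 120, 118, 118, 116, 118, 120, 112, 108, 114, 118, 121, 121, 121, 120, 116, 119, 118, 109, 93, 72, 50, 56, 91, 126, 125, 119, 121, 124, 128]
S 298 252.73486682808718 [116, 120, 118, 119, 116, 118, 118, 115, 111, 113, 115, 117, 119, 124, 119, 117, 117, 109, 95, 65, 53, 40, 47, 83, 127, 125, 118, 117, 122, 127]
S 299 252.32107623318387 [121, 118, 113, 114, 114, 115, 115, 115, 112, 108, 111, 114, 118, 121, 119, 114, 112, 93, 62, 51, 44, 42, 37, 68, 120, 122, 115, 110, 114, 122]
```

The stub moved 12.9 px, which is about 41 mm, and the ~5 N lifted weight agrees. The small casting is heavy, so I press the heavy key.

Call:
move_arm(steps=[[[-0.001, 0, 0.05, 0], [-0.001, 0, 0.061, 0], [-0.001, 0, 0.068, 0], [-0.001, 0, 0.068, 0], [-0.001, 0, 0.068, 0]]])

```text
t: 57.18
tcp_pos: [0.4304, -0.0723, 0.0336]
tool_rot: [0.995, -0.099, 0.0, -0.0]
wrist_force: [-2.1, 2.4, 4.0]
gripper_width: -0.0002
finger_force: 2.2
```

Call:
move_arm(steps=[[[0, 0, 0, 0], [0, 0, -0.05, 0], [0, 0, -0.1, 0], [0, 0, -0.2, 0], [0, 0, -0.3, 0], [0, 0, -0.3, 0], [0, 0, -0.3, 0]]])

```text
t: 58.05
tcp_pos: [0.4326, -0.0736, 0.3381]
tool_rot: [0.995, -0.099, 0.005, 0.002]
wrist_force: [0.4, 0.6, -0.4]
gripper_width: -0.0002
finger_force: 0.0
```

```bash
python3 - <<'E'
from h import *
go([.586,.1005,.30],4.3)
E
```

```text
shift [0.1159, -0.2009, 0.0389] turn -15.6 rows 4 yaw now -11.3 tcp [0.4326, -0.0736, 0.3381] t 58.05
```

Call:
move_arm(steps=[[[0.116, -0.201, 0, -15.6], [0.116, -0.201, 0, -15.6], [0.116, -0.201, 0, -15.6], [0.116, -0.201, 0, -15.6], [0.116, -0.201, 0.03, -15.6], [0.116, -0.201, 0.035, -15.6], [0.116, -0.201, 0.035, -15.6]]], grip=-1)

```text
t: 58.92
tcp_pos: [0.5832, 0.1015, 0.2976]
tool_rot: [0.999, 0.037, -0.0, 0.0]
wrist_force: [0.7, 0.7, 0.0]
gripper_width: 0.0857
finger_force: 0.0
```

```bash
python3 - <<'E'
from h import *
go([.586,.1005,.183],4.3)
boss(.586,.1005,.174+.037)
E
```

```text
shift [0.0028, 0.0012, 0.1146] turn -0.1 rows 2 yaw now 4.2 tcp [0.5832, 0.1015, 0.2976] t 58.92
(325, 207) row -11 5 col -15 13 29
tool +y mm -2.3019479604276842 tool +x mm 0.7673159868092281
```

Call:
move_arm(steps=[[[0.003, -0.001, 0.04, 0], [0.003, -0.001, 0.08, 0], [0.003, -0.001, 0.114, 0], [0.003, -0.001, 0.114, 0], [0.003, -0.001, 0.114, 0]]], grip=-1)

```text
t: 59.6
tcp_pos: [0.5876, 0.1028, 0.1862]
tool_rot: [0.999, 0.037, 0.002, 0.0]
wrist_force: [0.7, 0.6, 0.9]
gripper_width: 0.0853
finger_force: 0.0
```

Call:
move_arm(steps=[[[0, 0, 0, 0], [0, 0, 0, 0], [0, 0, 0, 0], [0, 0, 0, 0], [0, 0, 0, 0], [0, 0, 0, 0]]], grip=1, newtons=50)

```text
t: 60.35
tcp_pos: [0.5858, 0.1019, 0.1835]
tool_rot: [0.999, 0.037, -0.001, 0.001]
wrist_force: [-1.9, -5.0, 1.0]
gripper_width: 0.0151
finger_force: 50.1
```

Call:
move_arm(steps=[[[0, 0, -0.015, 0], [0, 0, -0.035, 0], [0, 0, -0.05, 0], [0, 0, -0.061, 0], [0, 0, -0.061, 0], [-0.02, 0, -0.061, 0], [-0.04, 0, -0.061, 0], [-0.08, 0, -0.061, 0], [-0.08, 0, -0.061, 0], [-0.08, 0, -0.061, 0]]])

```text
t: 61.6
tcp_pos: [0.5068, 0.0973, 0.2448]
tool_rot: [0.999, 0.037, 0.0, -0.0]
wrist_force: [0.8, 0.2, -5.0]
gripper_width: 0.0153
finger_force: 49.4
```

```bash
python3 - <<'E'
from h import *
reading()
go([.46,-.30,.27],0)
E
```

```text
reading mm 0.0 (16, 64) 1.0
shift [-0.0767, 0.3926, -0.0253] turn 4.3 rows 7 yaw now 4.3 tcp [0.5072, 0.0972, 0.2448] t 61.65
```

Call:
move_arm(steps=[[[-0.04, 0.05, -0.025, 0], [-0.077, 0.3926, -0.025, 4.3], [-0.077, 0.3926, -0.025, 4.3], [-0.077, 0.3926, -0.025, 4.3], [-0.077, 0.3926, -0.025, 4.3], [-0.077, 0.3926, -0.025, 4.3], [-0.077, 0.3926, -0.025, 4.3], [-0.077, 0.3926, -0.025, 4.3], [-0.077, 0.3926, -0.025, 4.3], [-0.077, 0.3926, -0.025, 4.3]]])

```text
t: 62.9
tcp_pos: [0.4594, -0.299, 0.2698]
tool_rot: [1.0, 0.001, -0.0, -0.0]
wrist_force: [0.7, 0.6, -4.1]
gripper_width: 0.0152
finger_force: 50.8
```

Call:
move_arm(steps=[[[0, 0.0005, 0.03, 0], [0, 0.0005, 0.06, 0], [0, 0.0005, 0.08, 0], [0, 0.0005, 0.087, 0], [0, 0.0005, 0.087, 0], [0, 0.0005, 0.087, 0]]])

```text
t: 63.65
tcp_pos: [0.4597, -0.3009, 0.1841]
tool_rot: [1.0, 0.0, 0.001, 0.001]
wrist_force: [-0.5, 0.9, -4.5]
gripper_width: 0.0154
finger_force: 50.8
```

Call:
move_arm(steps=[[[0, 0, 0.002, 0], [0, 0, 0.002, 0], [0, 0, 0.002, 0]]])

```text
t: 64.03
tcp_pos: [0.4591, -0.3007, 0.181]
tool_rot: [1.0, -0.0, 0.0, 0.0]
wrist_force: [-0.2, -0.3, -5.4]
gripper_width: 0.015
finger_force: 50.8
```

Call:
move_arm(steps=[[[0, 0, 0.002, 0], [0, 0, 0.002, 0], [0, 0, 0.002, 0]]])

```text
t: 64.4
tcp_pos: [0.4592, -0.3008, 0.1791]
tool_rot: [1.0, -0.0, 0.0, 0.0]
wrist_force: [0.1, 0.7, -1.7]
gripper_width: 0.0149
finger_force: 51.2
```

Just touching; release, then move above the close key.

Call:
move_arm(steps=[[[0, 0, 0, 0], [0, 0, 0, 0], [0, 0, 0, 0], [0, 0, 0, 0], [0, 0, -0.04, 0], [0, 0, -0.09, 0], [0, 0, -0.14, 0], [0, 0, -0.2, 0], [0, 0, -0.2, 0]]], grip=-1)

```text
t: 65.53
tcp_pos: [0.4604, -0.3019, 0.3847]
tool_rot: [1.0, -0.0, 0.004, 0.004]
wrist_force: [0.4, -0.5, -1.1]
gripper_width: 0.0853
finger_force: 0.0
```

```bash
python3 -c "
from h import *
go([.4515,-.152,.20],-11.3)"
```

```text
shift [-0.0104, -0.1513, 0.1834] turn 11.3 rows 4 yaw now -0.0 tcp [0.4604, -0.3019, 0.3847] t 65.53
```

Call:
move_arm(steps=[[[-0.01, -0.151, 0, 11.3], [-0.01, -0.151, 0, 11.3], [-0.01, -0.151, 0, 11.3], [-0.01, -0.151, 0, 11.3], [-0.01, -0.151, 0, 11.3], [-0.01, -0.151, 0, 11.3], [-0.01, -0.151, 0, 11.3], [-0.01, -0.151, 0, 11.3], [-0.01, -0.151, 0, 11.3], [-0.01, -0.151, 0, 11.3]]], grip=1)

```text
t: 66.78
tcp_pos: [0.4491, -0.1497, 0.3788]
tool_rot: [0.995, -0.099, -0.0, -0.0]
wrist_force: [-0.7, -1.1, -0.5]
gripper_width: -0.0
finger_force: 0.0
```

Call:
move_arm(steps=[[[0, 0, 0, 0], [0, 0, 0, 0], [0, 0, 0, 0], [0, 0, 0, 0], [0, 0, 0, 0], [0, 0, 0, 0], [0, 0, 0, 0], [0, 0, 0, 0]]])

```text
t: 67.78
tcp_pos: [0.4491, -0.1496, 0.3788]
tool_rot: [0.995, -0.099, 0.0, 0.0]
wrist_force: [-0.4, 0.0, 0.2]
gripper_width: 0.0005
finger_force: 0.0
```

```bash
python3 - <<'E'
from h import *
import pickle
w=vision.get_image("wrist");t=vision.get_image("top");s=vision.get_image("scene");pickle.dump((w,t,s),open("p15.pkl","wb"))
m=np.hstack([cv2.resize(t["pixels"][120:250,365:420],(254,600),interpolation=cv2.INTER_CUBIC),np.vstack([cv2.resize(s["pixels"][140:260,180:297],(300,300)),cv2.resize(w["pixels"],(300,300),fx=1)]) if 0 else cv2.resize(s["pixels"][140:260,190:297],(535,600),interpolation=cv2.INTER_CUBIC)])
for x in (.7,.65,.6): print(x,proj(t,[x,-.3,.1]),proj(s,[x,-.3,.1]))
save("p15.png",m)
go([.4515,-.152,.036],-11.3)
E
```

```text
0.7 [392.48654235 148.30754152] [212.3009919  211.77123215]
0.65 [392.46247687 163.469993  ] [223.81866784 203.58638343]
0.6 [392.43827108 178.720843  ] [234.77889014 195.79768005]
shift [0.0028, 0.0019, 0.3428] turn -0.0 rows 6 yaw now -11.3 tcp [0.4491, -0.1496, 0.3788] t 67.92
```

View pics/p15.png

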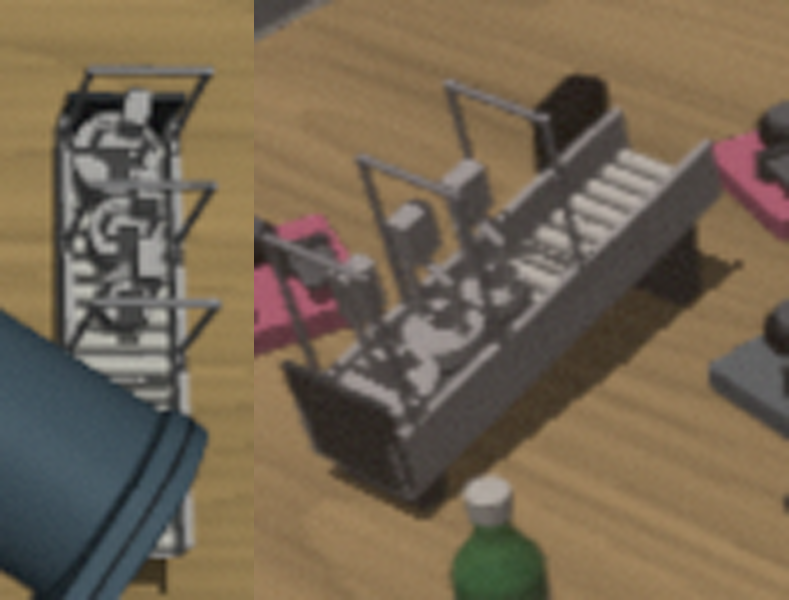

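All three stand upright in the lane, nested from the stop plate up: L (120,150), M (125,225), S (130,300). Now press the large key.

Call:
move_arm(steps=[[[0.003, 0, 0.06, 0], [0.003, 0, 0.12, 0], [0.003, 0, 0.18, 0], [0.003, 0, 0.24, 0], [0.003, 0, 0.3, 0], [0.003, 0, 0.325, 0], [0.003, 0, 0.33, 0], [0.003, 0, 0.33, 0]]])

```text
t: 68.92
tcp_pos: [0.4527, -0.1506, 0.0495]
tool_rot: [0.995, -0.099, 0.0, 0.0]
wrist_force: [-0.8, 0.1, 0.9]
gripper_width: -0.0
finger_force: 0.0
```

Call:
move_arm(steps=[[[0, 0, 0.003, 0], [0, 0, 0.006, 0], [0, 0, 0.006, 0]]])

```text
t: 69.3
tcp_pos: [0.4528, -0.1506, 0.0435]
tool_rot: [0.995, -0.099, 0.001, 0.0]
wrist_force: [0.7, -0.3, 1.9]
gripper_width: 0.0
finger_force: 0.8
```

Call:
move_arm(steps=[[[0, 0, 0.003, 0], [0, 0, 0.006, 0], [0, 0, 0.006, 0], [0, 0, 0.006, 0]]])

```text
t: 69.8
tcp_pos: [0.4528, -0.1506, 0.0379]
tool_rot: [0.995, -0.099, 0.001, 0.0]
wrist_force: [-0.5, 0.9, 11.9]
gripper_width: -0.0
finger_force: 6.3
```

Call:
move_arm(steps=[[[0, 0, 0.002, 0], [0, 0, 0.002, 0]]])

```text
t: 70.05
tcp_pos: [0.4529, -0.1506, 0.0375]
tool_rot: [0.995, -0.098, 0.001, 0.001]
wrist_force: [-5.5, 3.9, 31.1]
gripper_width: -0.0004
finger_force: 15.4
```

Bottomed out. Lift, check, hand in.

Call:
move_arm(steps=[[[0, 0, -0.05, 0], [0, 0, -0.1, 0], [0, 0, -0.2, 0], [0, 0, -0.2, 0], [0, 0, -0.2, 0]]])

```text
t: 70.68
tcp_pos: [0.4534, -0.151, 0.2377]
tool_rot: [0.995, -0.099, 0.003, 0.001]
wrist_force: [1.1, 0.4, -0.0]
gripper_width: 0.0002
finger_force: 0.0
```

```bash
python3 - <<'E'
from h import *
import pickle
s0=pickle.load(open("p15.pkl","rb"))[2]; s=vision.get_image("scene")
print("lane change",np.abs(s["pixels"][155:240,190:270].astype(int)-s0["pixels"][155:240,190:270]).mean())
print(arm.job_done())
E
```

```text
lane change 2.154264705882353
the job is handed in; nothing more can be done
None
```

I weighed all three castings (large light at about 24 mm, medium light at about 20 mm, small heavy at about 41 mm), set them upright in the lane, pressed the close key and handed the job in at about 71 s; the hand-in returned no verdict.

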